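Close a cup-handle stack mould and damp its pouring mouth

TASK

Close the handle mould for casting: build all the loose plaster tiers, in any order, onto the base block on the round bat, pressing each one firmly down so that its natches are fully home and the faces close flush, and press the pouring cap on top in the same way. Then take the brush from its pot, dip its bristles into the water cup, put them down into the cap's pouring mouth to damp it, and stand the brush back in its pot. Do not tip the cup or disturb the other ware on the bench.

Things in the scene. Friction and masses are not known exactly. Their poses are not given: they have to be found in the camera images.
- base: the mould's bottom block, fixed: plaster block 120 x 52 x 30 mm on a round wooden bat 150 mm across, 15 mm thick. Origin: centre of the bat's underside, on the bench; x along the block's length, z up. Its top face is 45 mm above the origin
- natch (a point): top of one of the base's two natches (studs), 59 mm above the bench, 46 mm from the centre along +x; its twin is at -x. A natch is 16 mm across and 14 mm proud: 6 mm straight, then a half-round dome. It is a springy push fit: a block just laid on stops 3 to 5 mm short; a steady push of 6 to 15 N downwards brings it flush, and it stays
- tier1: plaster mould tier 1, loose off-white block 120 x 52 x 30 mm (x, y, z), 0.19 to 0.3 kg, all tiers alike. Origin: centre of its underside; x along its length, z up. Two natches on its top like the base's, shallow handle hollows between them (look only); in its underside two 16 mm deep sockets that grip the natches below, the same after a half-turn. May be absent (None)
- tier2: plaster mould tier 2, loose off-white block 120 x 52 x 30 mm (x, y, z), 0.19 to 0.3 kg, all tiers alike. Origin: centre of its underside; x along its length, z up. Two natches on its top like the base's, shallow handle hollows between them (look only); in its underside two 16 mm deep sockets that grip the natches below, the same after a half-turn. May be absent (None)
- tier3: plaster mould tier 3, loose off-white block 120 x 52 x 30 mm (x, y, z), 0.19 to 0.3 kg, all tiers alike. Origin: centre of its underside; x along its length, z up. Two natches on its top like the base's, shallow handle hollows between them (look only); in its underside two 16 mm deep sockets that grip the natches below, the same after a half-turn. May be absent (None)
- tier4: plaster mould tier 4, loose off-white block 120 x 52 x 30 mm (x, y, z), 0.19 to 0.3 kg, all tiers alike. Origin: centre of its underside; x along its length, z up. Two natches on its top like the base's, shallow handle hollows between them (look only); in its underside two 16 mm deep sockets that grip the natches below, the same after a half-turn. May be absent (None)
- cap: pouring cap of the mould, loose off-white plaster block 120 x 52 x 44 mm, 0.24 to 0.38 kg, no natches on top. Origin: centre of its underside; x along its length, z up. In the middle of its top a round pouring mouth 36 mm across, 24 mm deep (floor 20 mm above the origin). In its underside the same two sockets as in a tier (push fit, same after a half-turn)
- cup: white ceramic water cup with a thin blue band, loose, about 0.35 kg, 76 mm across and 60 mm tall, wall 4 mm, inner floor 6 mm up, open at the top. Origin: centre of its underside, z up
- brush_pot: small stoneware pot for the brush, fixed to the bench, 54 mm across and 40 mm tall, bore 38 mm across, inner floor 8 mm up. Origin: centre of its underside, z up
- brush: short flat-cut mop brush, 135 mm long, 0.06 kg, standing upright in the brush pot, bristles down. Origin: centre of the flat bristle end; z runs up along the handle. Stiff bristles 24 mm across up to 35 mm, metal ferrule 25 mm across up to 53 mm, plain round wooden handle 18 mm across from 53 to 135 mm
- bud_vase: bystander: unglazed white bud vase, 66 mm across, 120 mm tall, origin at its foot
- paint_bowl: bystander: white bowl 80 mm across, 35 mm tall, origin at its foot
- tile_pile: bystander: pile of three white tiles with a blue cross, 100 x 100 x 24 mm, origin at its underside
- jug: bystander: white jug, 84 mm across, 115 mm tall, handle to its +x reaching 65 mm out, origin at its foot
- loose_brush: bystander: thin brush lying on the bench along its own x, 200 mm long, 12 mm thick, origin on the bench under its middle

How it is judged:
By the outcome, as a careful person would: the job done as asked, in the order asked, and still so for the second after the job is handed in, with the robot touching nothing.
Of tier1, tier2, tier3, tier4 only 2 to 4 are there at a start; the rules pass over those that are not, and their reading is None.
At some moment in a run one of tier1, tier2, tier3, tier4, cap, cup may be knocked a few centimetres aside while the robot is not near it.
It also fails if it takes over 210 s, if anything falls off the work surface, if the arm or the gripper's body presses on something with over 40 N, if the wrist force passes 120 N, or if a joint passes its speed limit or range.

ROBOT

A 6-joint arm with a two-finger parallel gripper is mounted at the origin on the work surface. World frame = base frame: x ahead of the robot, y to its left, z up, the work surface at z = 0. Lengths are in m, angles in degrees, forces in N, time in s.
With the tool pointing down it reaches from about 0.35 to 0.975 m from the base axis. Payload 4.9 kg.
Tool frame: the origin (TCP) lies between the finger pads; the fingertips stand 25 mm ahead of it and the grasp point (between the pads) lies 6 mm ahead of it; z points along the fingers, y is the line along which they close (so a half turn about z gives the same grasp; the last joint's range is limited). The gripper opens to 85 mm and grips with 20 to 120 N. Pads are 22 mm wide; open, the fingers measure 114 mm over their backs; the gripper's body (76 mm by 85 mm) begins 54 mm behind the grasp point. The pads swing forward as they close: fully open they stand 13 mm farther back than shut.
Start: joints at [-6.818, 3.019, 92.412, -0, 84.569, -6.818], TCP at [0.625, 0, 0.256] pointing down, gripper open.
Joint ranges: [-172.51, 172.51], [-57.92, 126.97], [3.15, 148.05], [-58.71, 238.71], [5.1, 150.11], [-179.66, 179.66]. Speed limits (degrees/s): [147.25, 147.25, 180, 180, 180, 180].

INTERFACE

Orientations are given as [roll, pitch, yaw] about the fixed x, y, z axes, in that order (R = Rz(yaw) Ry(pitch) Rx(roll)).
In Python, from bench import bot, imaging, workorder gives the robot as it stands.
- The arm moves only by the tool servo_tool, never from a script. Its argument "targets" is a list of rows, each an object of numbers: "x", "y", "z": the shift along the world's x, y, z in cm; "ax", "ay", "az": the turn, a rotation vector about the world's x, y, z in rad; "fingers": the opening, from 0 (shut) to 1 (fully open). A call has 1 to 8 rows; each row is the pose to reach, as a shift and turn from the pose commanded when the call began; what a row does not reach only later rows make up. A row lasts 1/12 s, in which the tool goes at most 41.7 mm and 7.16 degrees, less where a joint would pass 70% of its speed; a pose out of reach is approached as far as the arm can. A call with a gripper value outside its range is refused whole. The fingers move at their own pace and stop on an object; "squeeze" is the grip in N (left out, the last holds). Time passes only in rows, so rows that repeat a pose let the fingers close. It gives the time, the measured TCP pose, the force, the opening and the grip force at its end, in the units of the state.
- bot.get_obs(): the state, without advancing time (a new reading comes with each control period).
- imaging.camera(name): name is "scene" or "side" or "wrist"; returns the picture (400x640x3 uint8, blue, green, red); there is no depth.
- imaging.get_calibration(name): a dict with "fov_y" (degrees; the focal length in pixels is half the picture's height over the tangent of half this angle, whatever the lens; pixels are square), "cx", "cy" (the principal point, pixels), "D" ([k1, k2, p1, p2, k3] as OpenCV has them; the pictures are not rectified), "world_to_cam" (4x4, takes a point from world to camera coordinates). Camera axes: x right, y up, looking along -z (the intrinsics and any distortion apply to the point x, -y, -z); pixel columns grow to the right and rows downward; lengths in m; the calibration is good to about 2 mm. A picture is of the moment at which its call begins: read the wrist's pose just before it. get_calibration takes no time and is no camera call; for the wrist camera it gives the pose at the moment of the call.
- workorder.job_done(): hands the job in; it is judged then, once.
The state is a dict: "clock": time; "q": joint angles; "joint_velocities": joint speeds; "joint_torque": joint torques, N m; "tcp_pos": TCP position; "tcp_rot": TCP orientation; "contact_force": force on the tool from outside, world axes, zero at the start; "wrist_torque": the same for the moment, N m; "finger_gap": finger opening in m; "grasp_force": force on a finger pad.
Only numpy, scipy, OpenCV 4.12 (cv2) and the standard library are available. Lean on these libraries where they do the work, as an engineer would, in place of code of your own. Each camera call takes 0.05 s, during which the arm holds its last target. There are 200 camera calls.

## Working session

There is one attempt and no reset: what is moved stays moved. The work goes in short steps, Python scripts to look and compute and a tool call to move; the robot and the scene stay as the last step left them, time stands still between calls to the robot, and variables do not carry over. Pictures are saved under pics/ and viewed, at most 14 in all, crops included, and the job is handed in when it is done.

Besides the shell and the picture viewer there is one more tool, called after ">>>" as name([rows], argument=value, ...), one row to a line, values as JSON. servo_tool: Moves the arm, as the interface text tells. Its arguments: {"type":"object","properties":{"targets":{"type":"array"},"squeeze":{"type":"number"}},"required":["targets"]}

```bash
ls; mkdir -p pics; cat > h.py <<'E'
import numpy as np, cv2
from bench import bot, imaging, workorder
def K(c):
    f=200/np.tan(np.radians(c["fov_y"])/2); return np.array([[f,0,c["cx"]],[0,f,c["cy"]],[0,0,1.]])
def ray(c,uv):
    uv=np.array(uv,float).reshape(-1,1,2)
    n=cv2.undistortPoints(uv,K(c),np.array(c["D"],float)).reshape(-1,2)
    M=np.array(c["world_to_cam"]); R=M[:3,:3]; o=-R.T@M[:3,3]
    d=np.c_[n[:,0],-n[:,1],-np.ones(len(n))]@R
    return o,d
def onz(c,uv,z):
    o,d=ray(c,uv); return o+d*((z-o[2])/d[:,2])[:,None]
def proj(c,P):
    P=np.array(P,float).reshape(-1,3);M=np.array(c["world_to_cam"]); p=P@M[:3,:3].T+M[:3,3]
    p=p*[1,-1,-1]
    return cv2.projectPoints(p,np.zeros(3),np.zeros(3),K(c),np.array(c["D"],float))[0].reshape(-1,2)
def shot(name,fn=None):
    c=imaging.get_calibration(name); im=imaging.camera(name)
    if fn: cv2.imwrite("pics/"+fn,im)
    return c,im
E
python3 - <<'E'
from h import *
for n in ["scene","side","wrist"]:
    c,im=shot(n,n+"0.png"); print(n,c["fov_y"],c["cx"],c["cy"],c["D"]); M=np.array(c["world_to_cam"]); print(-M[:3,:3].T@M[:3,3], M[:3,:3].round(2).tolist())
print(bot.get_obs())
E
```

```text
pics
scene 50.44719096350401 316.8500528456675 203.62844051033153 [-0.06528962  0.          0.          0.          0.        ]
[1.5309924  0.09740655 0.83375778] [[-0.11, 0.99, 0.02], [-0.61, -0.08, 0.79], [0.79, 0.07, 0.61]]
side 50.38244833602319 318.8052267858552 200.06650905381872 [-0.06159576  0.          0.          0.          0.        ]
[ 0.39111948 -0.9607998   0.91961245] [[0.99, -0.15, 0.0], [0.1, 0.66, 0.75], [-0.12, -0.74, 0.67]]
wrist 63.62525037329962 322.93241385980684 196.83539970841426 [-0.00678397  0.          0.          0.          0.        ]
[0.62352131 0.0741917  0.37401274] [[1.0, 0.0, -0.0], [-0.0, 0.96, -0.29], [0.0, 0.29, 0.96]]
{'clock': 0.15, 'q': array([-6.81763153e+00,  3.05007524e+00,  9.24724067e+01, -5.23860985e-04,
        8.45671345e+01, -6.81848787e+00]), 'joint_velocities': array([ 0.01517047, -0.05942338, -0.24962857, -0.01764348,  0.04853624,
        0.0122083 ]), 'joint_torque': array([ 5.10442842e-04, -3.94241810e+01, -3.70721948e+01, -1.15854355e-04,
        4.61802789e-03,  5.00508997e-05]), 'tcp_pos': array([6.24572385e-01, 5.53832959e-05, 2.55345936e-01]), 'tcp_rot': array([-1.79910956e+02, -1.01219060e-02,  9.00008985e+01]), 'contact_force': array([ 0.5120132 , -0.38627779,  0.40903041]), 'wrist_torque': array([-0.01459301, -0.01123584,  0.00260298]), 'grasp_force': 0.0, 'finger_gap': 0.08571136537645999}
```

View pics/scene0.png

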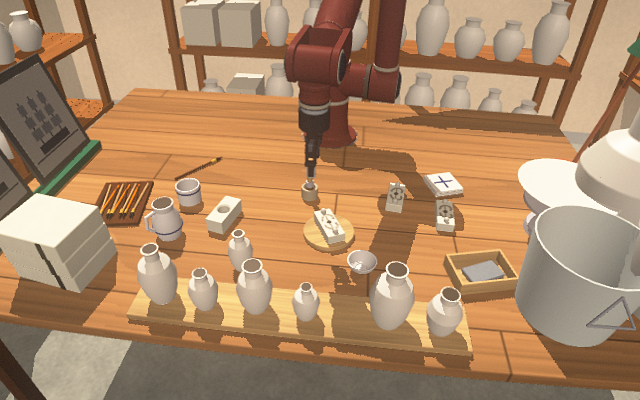

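View pics/side0.png

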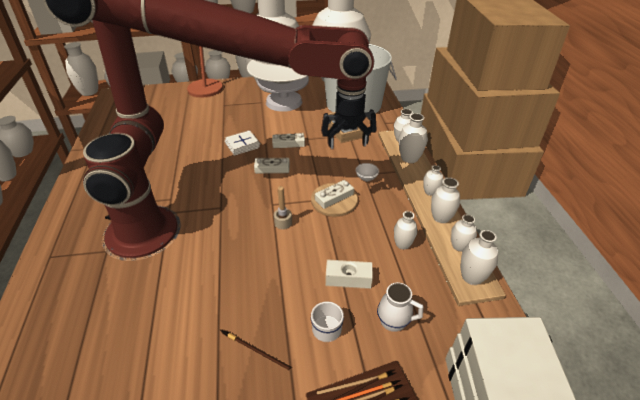

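Scene: base (329,230), tiers at (396,197) and (445,215), cap (225,214), cup (188,192), brush/pot (310,190). Side view: tiers (272,165), (288,140), base (334,193), cap (349,273), cup (327,320), brush pot (282,215). Only two tiers.

```bash
python3 - <<'E'
from h import *
S=imaging.get_calibration("scene");D=imaging.get_calibration("side")
def tri(a,b):
    o1,d1=ray(S,a);o2,d2=ray(D,b);d1=d1[0];d2=d2[0]
    A=np.c_[d1,-d2];t=np.linalg.lstsq(A,o2-o1,rcond=None)[0]
    return ((o1+t[0]*d1+o2+t[1]*d2)/2).round(3)
for n,a,b in [("t1",(396,190),(272,162)),("t2",(445,209),(288,138)),("base",(327,224),(334,191)),("cap",(224,208),(349,269)),("cup",(188,184),(327,310)),("pot",(310,183),(282,210)),("vase",(240,237),(406,218)),("jug",(163,206),(399,295)),("tiles",(443,182),(242,140)),("bowl",(362,258),(367,170)),("lb",(198,168),(255,350))]: print(n,tri(a,b))
E
```

```text
t1 [0.414 0.246 0.036]
t2 [0.485 0.394 0.031]
base [0.602 0.046 0.038]
cap [ 0.58  -0.268  0.042]
cup [ 0.501 -0.401  0.064]
pot [ 0.428 -0.027  0.051]
vase [ 0.761 -0.167  0.103]
jug [ 0.666 -0.41   0.103]
tiles [0.315 0.415 0.02 ]
bowl [0.731 0.146 0.036]
lb [ 0.322 -0.441  0.002]
```

View pics/wrist0.png

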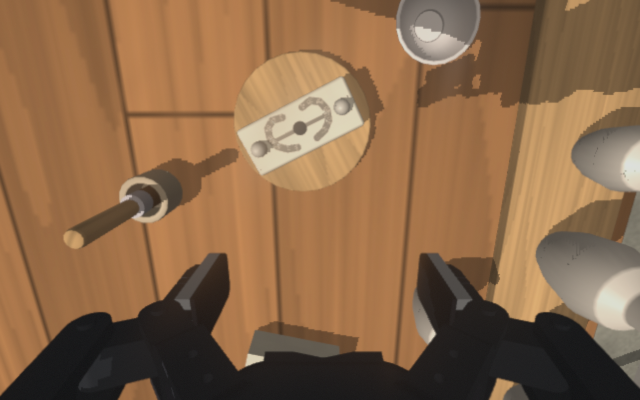

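Wrist view: base block centre ≈(300,127), its natches (260,149) and (343,106), brush top (75,240), pot rim around (150,198), bowl (438,25), cap edge at bottom.

```bash
cat >> h.py <<'E'
def block(c,im,seed,z,rad=0.11):
    """white block near world seed; outline cast on plane z -> centre, long-axis angle, size"""
    hsv=cv2.cvtColor(im,cv2.COLOR_BGR2HSV)
    m=((hsv[...,1]<75)&(hsv[...,2]>120)).astype(np.uint8)
    vv,uu=np.mgrid[:400,:640]
    X=onz(c,np.c_[uu.ravel(),vv.ravel()],z)
    near=(np.hypot(X[:,0]-seed[0],X[:,1]-seed[1])<rad).reshape(400,640)
    m&=near.astype(np.uint8)
    m=cv2.morphologyEx(m,cv2.MORPH_OPEN,np.ones((3,3)))
    n,l,s,ce=cv2.connectedComponentsWithStats(m)
    i=1+np.argmax(s[1:,4])
    ys,xs=np.where(l==i); P=onz(c,np.c_[xs,ys],z)[:,:2]
    h=cv2.convexHull((P*1000).astype(np.float32)); (cx,cy),(w,hh),a=cv2.minAreaRect(h)
    if w<hh: a+=90;w,hh=hh,w
    a=(a+90)%180-90
    return (cx/1000,cy/1000,a,w,hh),(l==i)
E
python3 - <<'E'
from h import *
c,im=shot("wrist")
r,m=block(c,im,(.602,.046),.045); print(r)
v=im.copy(); v[m]=(0,0,255); cv2.imwrite("pics/m.png",v)
# natches dome centre z=.051
p=onz(c,[(260,149),(343,106)],.051); print(p.mean(0),np.degrees(np.arctan2(*(p[1]-p[0])[1::-1])),np.linalg.norm(p[1]-p[0]))
print(onz(c,[(75,240)],.143), onz(c,[(148,197)],.04))
E
```

```text
(0.5994141845703125, 0.047186965942382815, 26.478044509887695, 119.262451171875, 50.891845703125)
[0.60094286 0.04702162 0.051     ] 26.737779659003237 0.09237505630437336
[[ 0.42819509 -0.03156422  0.143     ]] [[ 0.43268035 -0.02754282  0.04      ]]
```

>>> servo_tool([
  {"x": -4, "y": 3, "az": -0.12},
  {"x": -8, "y": 6, "az": -0.24},
  {"x": -12, "y": 9, "az": -0.36},
  {"x": -16, "y": 12, "az": -0.48},
  {"x": -19, "y": 15, "az": -0.6},
  {"x": -22, "y": 18, "az": -0.72},
  {"x": -25, "y": 21, "az": -0.84},
  {"x": -28, "y": 24, "az": -0.96},
])

```text
schema error: expected keys x, y, z, ax, ay, az, fingers
```

>>> servo_tool([
  {"az": -0.12},
  {"az": -0.24},
  {"az": -0.36},
  {"az": -0.48},
  {"az": -0.61},
  {"az": -0.61},
  {"az": -0.61},
])

```text
schema error: expected keys x, y, z, ax, ay, az, fingers
```

```bash
python3 - <<'E'
from h import *
o=bot.get_obs(); print(o["tcp_pos"],o["tcp_rot"],o["q"].round(1),o["contact_force"])
c,im=shot("wrist","w1.png")
r,m=block(c,im,(.414,.246),.030); print(r)
E
```

```text
[6.24631016e-01 4.95156194e-05 2.55489263e-01] [-1.79922867e+02 -8.07649017e-03  9.00009650e+01] [-6.8  3.  92.5 -0.  84.6 -6.8] [-0.28126347 -0.46943258  0.26621903]Traceback (most recent call last):
  File "<stdin>", line 4, in <module>
  File "h.py", line 31, in block
    i=1+np.argmax(s[1:,4])
        ~~~~~~~~~^^^^^^^^^
    return _wrapfunc(a, 'argmax', axis=axis, out=out, **kwds)
    return bound(*args, **kwds)
ValueError: attempt to get argmax of an empty sequence
```

View pics/w1.png

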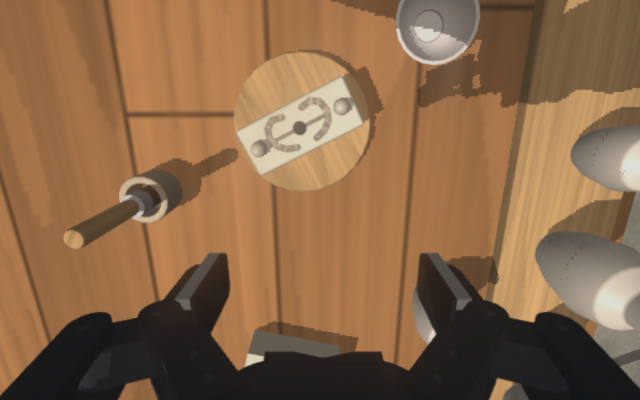

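The move was refused (every key is needed), so the picture shows the same view as before: base at (300,127).

>>> servo_tool([
  {"x": -4, "y": 3, "z": 0, "ax": 0, "ay": 0, "az": -0.12, "fingers": 1},
  {"x": -8, "y": 6, "z": 0, "ax": 0, "ay": 0, "az": -0.24, "fingers": 1},
  {"x": -12, "y": 9, "z": 0, "ax": 0, "ay": 0, "az": -0.36, "fingers": 1},
  {"x": -16, "y": 12, "z": 0, "ax": 0, "ay": 0, "az": -0.48, "fingers": 1},
  {"x": -19, "y": 15, "z": 0, "ax": 0, "ay": 0, "az": -0.6, "fingers": 1},
  {"x": -22, "y": 18, "z": 0, "ax": 0, "ay": 0, "az": -0.72, "fingers": 1},
  {"x": -25, "y": 21, "z": 0, "ax": 0, "ay": 0, "az": -0.84, "fingers": 1},
  {"x": -28, "y": 24, "z": 0, "ax": 0, "ay": 0, "az": -0.96, "fingers": 1},
])

```text
clock: 0.92
tcp_pos: [0.3771, 0.208, 0.2564]
tcp_rot: [-180.0, -0.0, 36.0]
contact_force: [-0.1, 0.3, -0.3]
finger_gap: 0.0855
grasp_force: 0.0
```

>>> servo_tool([
  {"x": 0, "y": 0, "z": 0, "ax": 0, "ay": 0, "az": -0.12, "fingers": 1},
  {"x": 0, "y": 0, "z": 0, "ax": 0, "ay": 0, "az": -0.24, "fingers": 1},
  {"x": 0, "y": 0, "z": 0, "ax": 0, "ay": 0, "az": -0.36, "fingers": 1},
  {"x": 0, "y": 0, "z": 0, "ax": 0, "ay": 0, "az": -0.48, "fingers": 1},
  {"x": 0, "y": 0, "z": 0, "ax": 0, "ay": 0, "az": -0.61, "fingers": 1},
  {"x": 0, "y": 0, "z": 0, "ax": 0, "ay": 0, "az": -0.61, "fingers": 1},
  {"x": 0, "y": 0, "z": 0, "ax": 0, "ay": 0, "az": -0.61, "fingers": 1},
])

```text
clock: 1.5
tcp_pos: [0.3787, 0.2071, 0.2563]
tcp_rot: [-180.0, -0.0, 1.6]
contact_force: [1.0, -0.2, 0.3]
finger_gap: 0.085
grasp_force: 0.0
```

```bash
python3 - <<'E'
from h import *
o=bot.get_obs(); print(o["tcp_pos"],o["tcp_rot"],o["q"].round(1),o["contact_force"])
c,im=shot("wrist","w2.png")
for s in [(.414,.246),(.485,.394)]:
  try:
    r,m=block(c,im,s,.030); print(r)
  except Exception as e: print(e)
E
```

```text
[0.37871499 0.20708518 0.25631759] [-1.79998715e+02 -9.39109726e-06  1.55526923e+00] [ 18.8 -25.2 116.8   0.   88.4 107.2] [ 1.00896692 -0.17359866  0.30458824]
(0.4139130859375, 0.2471441192626953, -7.943672180175781, 118.9111557006836, 51.557952880859375)
(0.4823321838378906, 0.3895410461425781, -4.381935119628906, 112.75228118896484, 62.0794563293457)
```

View pics/w2.png

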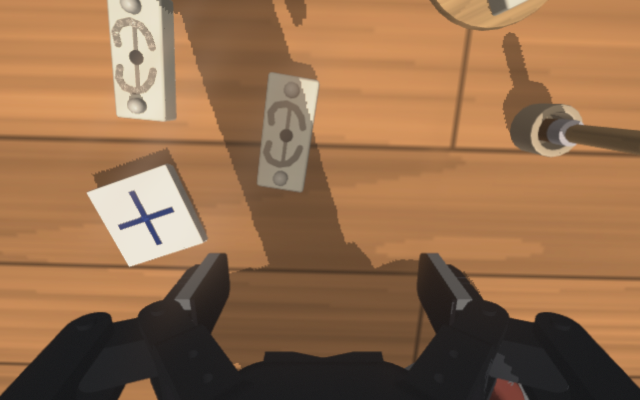

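Picture: tier A at (286,133) in shadow, tier B at (138,60), tile pile (145,215), brush pot (545,130).

>>> servo_tool([
  {"x": 2, "y": 2, "z": -4, "ax": 0, "ay": 0, "az": -0.083, "fingers": 1},
  {"x": 3.52, "y": 4, "z": -8, "ax": 0, "ay": 0, "az": -0.166, "fingers": 1},
  {"x": 3.52, "y": 4, "z": -12, "ax": 0, "ay": 0, "az": -0.166, "fingers": 1},
  {"x": 3.52, "y": 4, "z": -16, "ax": 0, "ay": 0, "az": -0.166, "fingers": 1},
  {"x": 3.52, "y": 4, "z": -18, "ax": 0, "ay": 0, "az": -0.166, "fingers": 1},
  {"x": 3.52, "y": 4, "z": -18, "ax": 0, "ay": 0, "az": -0.166, "fingers": 1},
  {"x": 3.52, "y": 4, "z": -18, "ax": 0, "ay": 0, "az": -0.166, "fingers": 1},
])

```text
clock: 2.13
tcp_pos: [0.4128, 0.2466, 0.075]
tcp_rot: [179.9, 0.2, -8.0]
contact_force: [1.3, -0.7, -0.3]
finger_gap: 0.0857
grasp_force: 0.0
```

```bash
python3 - <<'E'
from h import *
c=imaging.get_calibration("wrist")
E
```

>>> servo_tool([
  {"x": 0.1, "y": 0, "z": -2, "ax": 0, "ay": 0, "az": 0, "fingers": 1},
  {"x": 0.1, "y": 0, "z": -4, "ax": 0, "ay": 0, "az": 0, "fingers": 1},
  {"x": 0.1, "y": 0, "z": -4.4, "ax": 0, "ay": 0, "az": 0, "fingers": 1},
  {"x": 0.1, "y": 0, "z": -4.4, "ax": 0, "ay": 0, "az": 0, "fingers": 0.3},
  {"x": 0.1, "y": 0, "z": -4.4, "ax": 0, "ay": 0, "az": 0, "fingers": 0.3},
  {"x": 0.1, "y": 0, "z": -4.4, "ax": 0, "ay": 0, "az": 0, "fingers": 0.3},
  {"x": 0.1, "y": 0, "z": -4.4, "ax": 0, "ay": 0, "az": 0, "fingers": 0.3},
  {"x": 0.1, "y": 0, "z": -4.4, "ax": 0, "ay": 0, "az": 0, "fingers": 0.3},
], squeeze=70)

```text
clock: 2.8
tcp_pos: [0.4171, 0.2479, 0.0352]
tcp_rot: [-179.9, -0.3, -8.1]
contact_force: [-1.0, 0.4, 7.2]
finger_gap: 0.0501
grasp_force: 76.5
```

>>> servo_tool([
  {"x": 0, "y": 0, "z": 0, "ax": 0, "ay": 0, "az": 0, "fingers": 0.3},
  {"x": 0, "y": 0, "z": 0, "ax": 0, "ay": 0, "az": 0, "fingers": 0.3},
  {"x": 0, "y": 0, "z": 0, "ax": 0, "ay": 0, "az": 0, "fingers": 0.3},
  {"x": 0, "y": 0, "z": 0, "ax": 0, "ay": 0, "az": 0, "fingers": 0.3},
])

```text
clock: 3.13
tcp_pos: [0.4171, 0.2479, 0.0352]
tcp_rot: [-179.9, -0.2, -8.1]
contact_force: [0.6, -0.8, 6.7]
finger_gap: 0.0506
grasp_force: 76.6
```

>>> servo_tool([
  {"x": 0, "y": 0, "z": 1, "ax": 0, "ay": 0, "az": 0, "fingers": 0.3},
  {"x": 0, "y": 0, "z": 4, "ax": 0, "ay": 0, "az": 0, "fingers": 0.3},
  {"x": 0, "y": 0, "z": 8, "ax": 0, "ay": 0, "az": 0, "fingers": 0.3},
  {"x": 0, "y": 0, "z": 12, "ax": 0, "ay": 0, "az": 0, "fingers": 0.3},
  {"x": 0, "y": 0, "z": 12, "ax": 0, "ay": 0, "az": 0, "fingers": 0.3},
  {"x": 0, "y": 0, "z": 12, "ax": 0, "ay": 0, "az": 0, "fingers": 0.3},
])

```text
clock: 3.63
tcp_pos: [0.4168, 0.2479, 0.1565]
tcp_rot: [-179.8, -0.4, -8.1]
contact_force: [-0.4, -1.0, -2.2]
finger_gap: 0.0503
grasp_force: 75.7
```

```bash
python3 - <<'E'
from h import *
o=bot.get_obs(); print(o["tcp_pos"],o["tcp_rot"],o["q"].round(1),o["contact_force"])
c,im=shot("wrist","w3.png")
E
```

```text
[0.41684567 0.24789669 0.15652618] [-179.7814487    -0.37503802   -8.11323554] [ 21.9 -12.2 116.5   0.   75.2 120.1] [-0.42593264 -1.0255144  -2.21467249]
```

View pics/w3.png

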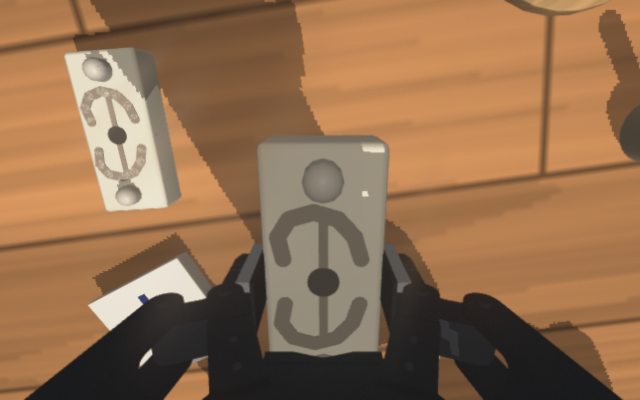

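Held block: front natch at (322,180), centre dot (323,282); block sits straight in the fingers. Tier B at (118,135).

```bash
cat >> h.py <<'E'
def held(c,o,natch,dot,zt):
    n=onz(c,[natch],zt+.006)[0][:2]; d=onz(c,[dot],zt)[0][:2]
    v=n-d; a=np.degrees(np.arctan2(v[1],v[0])); 
    print("natch-centre dist",np.linalg.norm(v),"angle",a,"yaw",o["tcp_rot"][2])
    ctr=n-.046*v/np.linalg.norm(v)
    y=np.radians(o["tcp_rot"][2]); R=np.array([[np.cos(y),np.sin(y)],[-np.sin(y),np.cos(y)]])
    print("offset centre-TCP in tool-yaw axes mm",(R@(ctr-o["tcp_pos"][:2])*1000).round(1),(R@(d-o["tcp_pos"][:2])*1000).round(1))
E
python3 - <<'E'
from h import *
o=bot.get_obs();c=imaging.get_calibration("wrist")
held(c,o,(322,180),(323,282),o["tcp_pos"][2]-.0352+.030)
E
```

```text
natch-centre dist 0.04740409298511613 angle -7.657499940286759 yaw -8.115017683074047
offset centre-TCP in tool-yaw axes mm [-2.3 -0.2] [-3.7 -0.2]
```

>>> servo_tool([
  {"x": 0, "y": 0, "z": 3, "ax": 0, "ay": 0, "az": 0, "fingers": 0.3},
  {"x": 3, "y": -3, "z": 5, "ax": 0, "ay": 0, "az": 0.1, "fingers": 0.3},
  {"x": 6, "y": -6, "z": 5, "ax": 0, "ay": 0, "az": 0.2, "fingers": 0.3},
  {"x": 8.5, "y": -9, "z": 5, "ax": 0, "ay": 0, "az": 0.3, "fingers": 0.3},
  {"x": 11, "y": -11.5, "z": 5, "ax": 0, "ay": 0, "az": 0.4, "fingers": 0.3},
  {"x": 13.5, "y": -14, "z": 5, "ax": 0, "ay": 0, "az": 0.5, "fingers": 0.3},
  {"x": 16, "y": -17, "z": 5, "ax": 0, "ay": 0, "az": 0.604, "fingers": 0.3},
  {"x": 18.6, "y": -20, "z": 5, "ax": 0, "ay": 0, "az": 0.604, "fingers": 0.3},
])

```text
clock: 4.35
tcp_pos: [0.6002, 0.0457, 0.1991]
tcp_rot: [-179.8, 0.3, 26.7]
contact_force: [-0.7, -0.1, -1.9]
finger_gap: 0.0503
grasp_force: 75.5
```

>>> servo_tool([
  {"x": 0, "y": 0, "z": 0, "ax": 0, "ay": 0, "az": 0, "fingers": 0.3},
  {"x": 0, "y": 0, "z": 0, "ax": 0, "ay": 0, "az": 0, "fingers": 0.3},
  {"x": 0, "y": 0, "z": 0, "ax": 0, "ay": 0, "az": 0, "fingers": 0.3},
])

```text
clock: 4.6
tcp_pos: [0.5995, 0.0472, 0.1997]
tcp_rot: [-179.8, 0.2, 26.4]
contact_force: [-0.2, -1.2, -2.0]
finger_gap: 0.05
grasp_force: 75.5
```

```bash
python3 - <<'E'
from h import *
o=bot.get_obs(); print(o["tcp_pos"],o["tcp_rot"],o["q"].round(1),o["contact_force"])
c,im=shot("wrist","w4.png")
# expected pixel of base natches, dome centres
e=np.array([np.cos(np.radians(26.6)),np.sin(np.radians(26.6))])
b=np.array([.6003,.0471])
print(proj(c,[[*(b+.046*e),.051],[*b,.045],[*(b-.046*e),.051]]).round(0))
E
```

```text
[0.599534   0.04716015 0.19974058] [-179.84037927    0.23671325   26.4447791 ] [-2.6  2.3 98.6  0.  79.3 61. ] [-0.15050202 -1.2202112  -2.03245119]
[[325. 132.]
 [325. 184.]
 [325. 235.]]
```

View pics/w4.png

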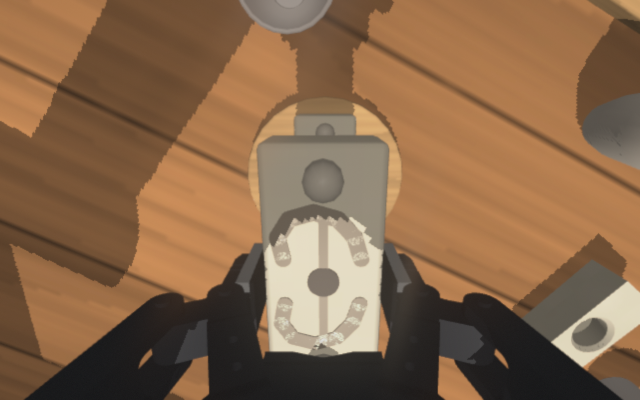

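Base natch seen at (325,131), matching the predicted pixel; held tier is lined up; cap visible at (590,335).

>>> servo_tool([
  {"x": 0.3, "y": 0.1, "z": -3, "ax": 0, "ay": 0, "az": 0, "fingers": 0.3},
  {"x": 0.3, "y": 0.1, "z": -6, "ax": 0, "ay": 0, "az": 0, "fingers": 0.3},
  {"x": 0.3, "y": 0.1, "z": -9, "ax": 0, "ay": 0, "az": 0, "fingers": 0.3},
  {"x": 0.3, "y": 0.1, "z": -9.8, "ax": 0, "ay": 0, "az": 0, "fingers": 0.3},
  {"x": 0.3, "y": 0.1, "z": -9.8, "ax": 0, "ay": 0, "az": 0, "fingers": 0.3},
  {"x": 0.3, "y": 0.1, "z": -9.8, "ax": 0, "ay": 0, "az": 0, "fingers": 0.3},
])

```text
clock: 5.15
tcp_pos: [0.6037, 0.0489, 0.1048]
tcp_rot: [-180.0, 0.0, 26.6]
contact_force: [0.2, 0.3, -1.4]
finger_gap: 0.0504
grasp_force: 75.4
```

>>> servo_tool([
  {"x": -0.1, "y": -0.05, "z": -0.4, "ax": 0, "ay": 0, "az": 0, "fingers": 0.3},
  {"x": -0.1, "y": -0.05, "z": -0.8, "ax": 0, "ay": 0, "az": 0, "fingers": 0.3},
  {"x": -0.1, "y": -0.05, "z": -1.2, "ax": 0, "ay": 0, "az": 0, "fingers": 0.3},
  {"x": -0.1, "y": -0.05, "z": -1.4, "ax": 0, "ay": 0, "az": 0, "fingers": 0.3},
  {"x": -0.1, "y": -0.05, "z": -1.6, "ax": 0, "ay": 0, "az": 0, "fingers": 0.3},
  {"x": -0.1, "y": -0.05, "z": -1.6, "ax": 0, "ay": 0, "az": 0, "fingers": 0.3},
])

```text
clock: 5.65
tcp_pos: [0.6025, 0.0475, 0.0878]
tcp_rot: [-180.0, 0.1, 26.5]
contact_force: [-0.4, -0.2, -2.6]
finger_gap: 0.0502
grasp_force: 75.7
```

>>> servo_tool([
  {"x": 0, "y": 0, "z": -0.2, "ax": 0, "ay": 0, "az": 0, "fingers": 0.3},
  {"x": 0, "y": 0, "z": -0.4, "ax": 0, "ay": 0, "az": 0, "fingers": 0.3},
  {"x": 0, "y": 0, "z": -0.5, "ax": 0, "ay": 0, "az": 0, "fingers": 0.3},
  {"x": 0, "y": 0, "z": -0.6, "ax": 0, "ay": 0, "az": 0, "fingers": 0.3},
  {"x": 0, "y": 0, "z": -0.7, "ax": 0, "ay": 0, "az": 0, "fingers": 0.3},
  {"x": 0, "y": 0, "z": -0.7, "ax": 0, "ay": 0, "az": 0, "fingers": 0.3},
])

```text
clock: 6.15
tcp_pos: [0.6026, 0.0475, 0.0833]
tcp_rot: [-179.9, 0.1, 26.4]
contact_force: [-9.0, -1.1, 9.4]
finger_gap: 0.0503
grasp_force: 77.1
```

>>> servo_tool([
  {"x": -0.1, "y": 0, "z": -0.1, "ax": 0, "ay": 0, "az": 0, "fingers": 0.3},
  {"x": -0.1, "y": 0, "z": -0.2, "ax": 0, "ay": 0, "az": 0, "fingers": 0.3},
  {"x": -0.1, "y": 0, "z": -0.3, "ax": 0, "ay": 0, "az": 0, "fingers": 0.3},
  {"x": -0.1, "y": 0, "z": -0.3, "ax": 0, "ay": 0, "az": 0, "fingers": 0.3},
])

```text
clock: 6.48
tcp_pos: [0.6025, 0.0475, 0.0818]
tcp_rot: [-180.0, 0.0, 26.4]
contact_force: [-9.8, 0.5, 15.0]
finger_gap: 0.0504
grasp_force: 77.7
```

>>> servo_tool([
  {"x": -0.1, "y": 0, "z": -0.1, "ax": 0, "ay": 0, "az": 0, "fingers": 0.3},
  {"x": -0.15, "y": 0, "z": -0.2, "ax": 0, "ay": 0, "az": 0, "fingers": 0.3},
  {"x": -0.15, "y": 0, "z": -0.3, "ax": 0, "ay": 0, "az": 0, "fingers": 0.3},
  {"x": -0.15, "y": 0, "z": -0.3, "ax": 0, "ay": 0, "az": 0, "fingers": 0.3},
])

```text
clock: 6.82
tcp_pos: [0.6023, 0.0474, 0.0805]
tcp_rot: [179.9, -0.1, 26.4]
contact_force: [-9.3, -0.8, 20.1]
finger_gap: 0.0502
grasp_force: 78.1
```

>>> servo_tool([
  {"x": 0, "y": 0, "z": -0.1, "ax": 0, "ay": 0, "az": 0, "fingers": 0.3},
  {"x": 0, "y": 0, "z": -0.2, "ax": 0, "ay": 0, "az": 0, "fingers": 0.3},
  {"x": 0, "y": 0, "z": -0.3, "ax": 0, "ay": 0, "az": 0, "fingers": 0.3},
  {"x": 0, "y": 0, "z": -0.3, "ax": 0, "ay": 0, "az": 0, "fingers": 0.3},
])

```text
clock: 7.15
tcp_pos: [0.6023, 0.0474, 0.0802]
tcp_rot: [180.0, -0.0, 26.4]
contact_force: [-19.5, -0.5, 35.1]
finger_gap: 0.0508
grasp_force: 79.8
```

>>> servo_tool([
  {"x": 0, "y": 0, "z": 0.4, "ax": 0, "ay": 0, "az": 0, "fingers": 0.3},
  {"x": 0, "y": 0, "z": 0.5, "ax": 0, "ay": 0, "az": 0, "fingers": 1},
  {"x": 0, "y": 0, "z": 0.5, "ax": 0, "ay": 0, "az": 0, "fingers": 1},
  {"x": 0, "y": 0, "z": 0.5, "ax": 0, "ay": 0, "az": 0, "fingers": 1},
  {"x": 0, "y": 0, "z": 0.5, "ax": 0, "ay": 0, "az": 0, "fingers": 1},
])

```text
clock: 7.57
tcp_pos: [0.6005, 0.0476, 0.0769]
tcp_rot: [-180.0, 0.0, 26.5]
contact_force: [-0.6, -0.2, -0.1]
finger_gap: 0.0854
grasp_force: 0.0
```

>>> servo_tool([
  {"x": 0, "y": 0, "z": 3, "ax": 0, "ay": 0, "az": 0, "fingers": 1},
  {"x": 0, "y": 0, "z": 6, "ax": 0, "ay": 0, "az": 0, "fingers": 1},
  {"x": 0, "y": 0, "z": 10, "ax": 0, "ay": 0, "az": 0, "fingers": 1},
  {"x": 0, "y": 0, "z": 13, "ax": 0, "ay": 0, "az": 0, "fingers": 1},
  {"x": 0, "y": 0, "z": 13, "ax": 0, "ay": 0, "az": 0, "fingers": 1},
  {"x": 0, "y": 0, "z": 13, "ax": 0, "ay": 0, "az": 0, "fingers": 1},
])

```text
clock: 8.07
tcp_pos: [0.6021, 0.0476, 0.2102]
tcp_rot: [179.8, -0.3, 26.5]
contact_force: [0.4, -0.4, -1.6]
finger_gap: 0.0853
grasp_force: 0.0
```

```bash
python3 - <<'E'
from h import *
o=bot.get_obs(); print(o["tcp_pos"],o["tcp_rot"],o["q"].round(1),o["contact_force"])
c,im=shot("wrist")
s,ims=shot("scene"); d,imd=shot("side")
cv2.imwrite("pics/w5.png",np.vstack([cv2.resize(im[:,150:490],(255,300)),cv2.resize(ims[150:290,260:379],(255,300))]))
r,m=block(c,im,(.6,.047),.075);print(r)
r,m=block(s,ims,(.485,.394),.03);print(r)
r,m=block(s,ims,(.58,-.268),.044);print(r)
E
```

```text
[0.60212772 0.04756063 0.21021152] [179.84840292  -0.28042857  26.49136706] [-2.5  1.8 98.1  0.  79.7 61. ] [ 0.44267565 -0.35958559 -1.55593516]
(0.60067333984375, 0.04747076416015625, 26.552734375, 121.86707305908203, 51.406185150146484)
(0.5027253112792969, 0.39243536376953125, -4.084144592285156, 157.32058715820312, 55.427581787109375)
(0.6041284790039062, -0.2597113037109375, -13.164535522460938, 160.2675018310547, 78.48059844970703)
```

View pics/w5.png

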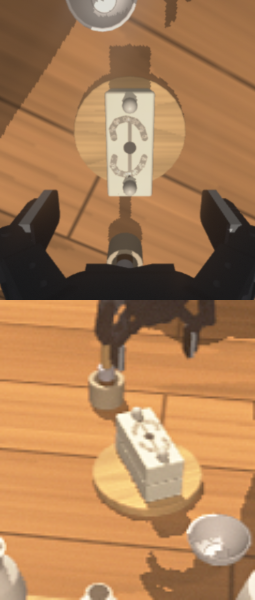

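Tier A sits flush on the base in both views.

>>> servo_tool([
  {"x": -2, "y": 3.5, "z": 2, "ax": 0, "ay": 0, "az": -0.09, "fingers": 1},
  {"x": -4, "y": 7, "z": 4, "ax": 0, "ay": 0, "az": -0.18, "fingers": 1},
  {"x": -6, "y": 10.5, "z": 4, "ax": 0, "ay": 0, "az": -0.27, "fingers": 1},
  {"x": -8, "y": 14, "z": 4, "ax": 0, "ay": 0, "az": -0.36, "fingers": 1},
  {"x": -10, "y": 17.5, "z": 4, "ax": 0, "ay": 0, "az": -0.45, "fingers": 1},
  {"x": -12, "y": 21, "z": 4, "ax": 0, "ay": 0, "az": -0.53, "fingers": 1},
  {"x": -14, "y": 24.5, "z": 4, "ax": 0, "ay": 0, "az": -0.53, "fingers": 1},
  {"x": -16, "y": 28, "z": 4, "ax": 0, "ay": 0, "az": -0.53, "fingers": 1},
])

```text
clock: 8.88
tcp_pos: [0.4383, 0.3287, 0.245]
tcp_rot: [179.9, 0.2, -3.9]
contact_force: [1.2, 0.5, -0.1]
finger_gap: 0.0855
grasp_force: 0.0
```

>>> servo_tool([
  {"x": -2, "y": 3.5, "z": 0, "ax": 0, "ay": 0, "az": 0, "fingers": 1},
  {"x": -3, "y": 6, "z": 0, "ax": 0, "ay": 0, "az": 0, "fingers": 1},
  {"x": -3, "y": 6, "z": 0, "ax": 0, "ay": 0, "az": 0, "fingers": 1},
  {"x": -3, "y": 6, "z": 0, "ax": 0, "ay": 0, "az": 0, "fingers": 1},
])

```text
clock: 9.22
tcp_pos: [0.409, 0.3881, 0.245]
tcp_rot: [179.8, 0.2, -3.7]
contact_force: [-0.4, -1.3, 0.7]
finger_gap: 0.0854
grasp_force: 0.0
```

```bash
cat >> h.py <<'E'
def st():
    o=bot.get_obs(); print(o["clock"],o["tcp_pos"].round(4),o["tcp_rot"].round(1),o["contact_force"].round(1),o["finger_gap"].round(3)); return o
E
python3 - <<'E'
from h import *
o=st(); c,im=shot("wrist","w6.png")
r,m=block(c,im,(.483,.392),.030); print(r)
print("to go cm",((np.array(r[:2])-o["tcp_pos"][:2])*100).round(2),"az",np.radians(r[2]-o["tcp_rot"][2]).round(3))
E
```

```text
Traceback (most recent call last):
  File "h.py", line 45, in st
    o=bot.get_obs(); print(o["clock"],o["tcp_pos"].round(4),o["tcp_rot"].round(1),o["contact_force"].round(1),o["finger_gap"].round(3)); return o
                                                                                                              ^^^^^^^^^^^^^^^^^^^^^
AttributeError: 'float' object has no attribute 'round'
```

```bash
sed -i 's/o\["finger_gap"\].round(3)/round(o["finger_gap"],3)/' h.py
python3 - <<'E'
from h import *
o=st(); c,im=shot("wrist","w6.png")
r,m=block(c,im,(.483,.392),.030); print(r)
print("to go cm",((np.array(r[:2])-o["tcp_pos"][:2])*100).round(2),"az",np.radians(r[2]-o["tcp_rot"][2]).round(3))
E
```

```text
9.2167 [0.409  0.3881 0.245 ] [179.8   0.2  -3.7] [-0.4 -1.3  0.7] 0.085
(0.48601031494140623, 0.3950357666015625, -4.04486083984375, 118.58612060546875, 51.461219787597656)
to go cm [7.7  0.69] az -0.006
```

>>> servo_tool([
  {"x": 4, "y": 0.7, "z": -1, "ax": 0, "ay": 0, "az": 0, "fingers": 1},
  {"x": 7.7, "y": 0.7, "z": -3, "ax": 0, "ay": 0, "az": 0, "fingers": 1},
  {"x": 7.7, "y": 0.7, "z": -7, "ax": 0, "ay": 0, "az": 0, "fingers": 1},
  {"x": 7.7, "y": 0.7, "z": -11, "ax": 0, "ay": 0, "az": 0, "fingers": 1},
  {"x": 7.7, "y": 0.7, "z": -15, "ax": 0, "ay": 0, "az": 0, "fingers": 1},
  {"x": 7.7, "y": 0.7, "z": -17, "ax": 0, "ay": 0, "az": 0, "fingers": 1},
  {"x": 7.7, "y": 0.7, "z": -17, "ax": 0, "ay": 0, "az": 0, "fingers": 1},
  {"x": 7.7, "y": 0.7, "z": -17, "ax": 0, "ay": 0, "az": 0, "fingers": 1},
])

```text
clock: 9.93
tcp_pos: [0.4871, 0.3926, 0.0754]
tcp_rot: [179.8, 0.2, -4.0]
contact_force: [0.2, 0.5, 1.1]
finger_gap: 0.0856
grasp_force: 0.0
```

>>> servo_tool([
  {"x": -0.1, "y": 0.25, "z": -2, "ax": 0, "ay": 0, "az": 0, "fingers": 1},
  {"x": -0.1, "y": 0.25, "z": -4, "ax": 0, "ay": 0, "az": 0, "fingers": 1},
  {"x": -0.1, "y": 0.25, "z": -4, "ax": 0, "ay": 0, "az": 0, "fingers": 1},
  {"x": -0.1, "y": 0.25, "z": -4, "ax": 0, "ay": 0, "az": 0, "fingers": 0.3},
  {"x": -0.1, "y": 0.25, "z": -4, "ax": 0, "ay": 0, "az": 0, "fingers": 0.3},
  {"x": -0.1, "y": 0.25, "z": -4, "ax": 0, "ay": 0, "az": 0, "fingers": 0.3},
  {"x": -0.1, "y": 0.25, "z": -4, "ax": 0, "ay": 0, "az": 0, "fingers": 0.3},
  {"x": -0.1, "y": 0.25, "z": -4, "ax": 0, "ay": 0, "az": 0, "fingers": 0.3},
])

```text
clock: 10.6
tcp_pos: [0.4885, 0.3981, 0.0407]
tcp_rot: [-179.9, -0.3, -3.9]
contact_force: [0.6, -0.8, 6.5]
finger_gap: 0.0501
grasp_force: 76.1
```

>>> servo_tool([
  {"x": 0, "y": 0, "z": 1, "ax": 0, "ay": 0, "az": 0, "fingers": 0.3},
  {"x": 0, "y": 0, "z": 4, "ax": 0, "ay": 0, "az": 0, "fingers": 0.3},
  {"x": 0, "y": 0, "z": 8, "ax": 0, "ay": 0, "az": 0, "fingers": 0.3},
  {"x": 0, "y": 0, "z": 12, "ax": 0, "ay": 0, "az": 0, "fingers": 0.3},
  {"x": 0, "y": 0, "z": 16, "ax": 0, "ay": 0, "az": 0, "fingers": 0.3},
  {"x": 0, "y": 0, "z": 17, "ax": 0, "ay": 0, "az": 0, "fingers": 0.3},
  {"x": 0, "y": 0, "z": 17, "ax": 0, "ay": 0, "az": 0, "fingers": 0.3},
])

```text
clock: 11.18
tcp_pos: [0.4885, 0.3985, 0.2134]
tcp_rot: [-179.7, -0.5, -3.9]
contact_force: [0.9, -0.1, -2.8]
finger_gap: 0.0499
grasp_force: 75.2
```

```bash
python3 - <<'E'
from h import *
o=st(); c,im=shot("wrist","w7.png")
g=cv2.cvtColor(im,cv2.COLOR_BGR2GRAY)[:,250:400]
# dark centre dot on the held block
cr=im[240:320,290:355]; gg=cv2.cvtColor(cr,cv2.COLOR_BGR2GRAY)
print(gg[::8,::5])
E
```

```text
11.1833 [0.4885 0.3985 0.2134] [-179.7   -0.5   -3.9] [ 0.9 -0.1 -2.8] 0.05
[[137 153 153 153 153 152 101 100 152 152 152 152 100]
 [102 153 153 153 152 151 102 100 152 152 152 152 133]
 [132 153 152 152 152 152 102 100 151 152 151 152 152]
 [154 153 153 152 133  65  65  64  64 107 152 151 151]
 [152 153 152 152  64  65  64  64  65  64 150 151 151]
 [152 152 152 152  87  65  64  65  65  68 151 151 151]
 [142 151 151 151 152 151  98  94 151 151 151 151 151]
 [100 151 151 152 151 151 101  99 151 151 151 151 107]
 [101 150 150 151 151 152 102 100 151 151 151 148 100]
 [173 155 150 150 152 151 102 100 152 151 148  98  99]]
```

View pics/w7.png

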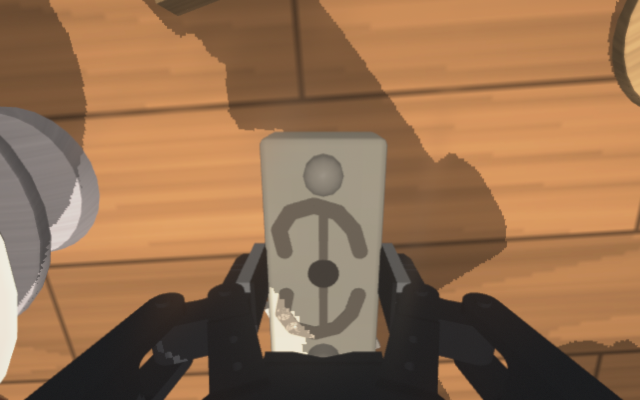

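Held tier B: natch at (323,175), dot (323,273), straight in fingers.

```bash
python3 - <<'E'
from h import *
o=st();c=imaging.get_calibration("wrist")
held(c,o,(322.5,175),(323,273),o["tcp_pos"][2]-.0407+.030)
b=np.array([.6007,.0475]);e=np.array([np.cos(np.radians(26.5)),np.sin(np.radians(26.5))])
print(b-o["tcp_pos"][:2],e)
E
```

```text
11.2333 [0.487  0.3975 0.2092] [-179.9   -0.2   -3.9] [-0.2  0.3 -3.9] 0.05
natch-centre dist 0.04680443263712846 angle -3.6422739907324706 yaw -3.8804602917188213
offset centre-TCP in tool-yaw axes mm [-1.7 -0.1] [-2.5 -0.1]
[ 0.11371346 -0.34997907] [0.89493436 0.44619781]
```

>>> servo_tool([
  {"x": 1.3, "y": -3.9, "z": 0, "ax": 0, "ay": 0, "az": 0.07, "fingers": 0.3},
  {"x": 2.6, "y": -7.8, "z": 0, "ax": 0, "ay": 0, "az": 0.15, "fingers": 0.3},
  {"x": 3.9, "y": -11.7, "z": 0, "ax": 0, "ay": 0, "az": 0.23, "fingers": 0.3},
  {"x": 5.2, "y": -15.6, "z": 0, "ax": 0, "ay": 0, "az": 0.31, "fingers": 0.3},
  {"x": 6.5, "y": -19.5, "z": 0, "ax": 0, "ay": 0, "az": 0.39, "fingers": 0.3},
  {"x": 7.8, "y": -23.4, "z": 0, "ax": 0, "ay": 0, "az": 0.47, "fingers": 0.3},
  {"x": 9.1, "y": -27.3, "z": 0, "ax": 0, "ay": 0, "az": 0.531, "fingers": 0.3},
  {"x": 10.4, "y": -31.2, "z": 0, "ax": 0, "ay": 0, "az": 0.531, "fingers": 0.3},
])

```text
clock: 11.9
tcp_pos: [0.5885, 0.0831, 0.2028]
tcp_rot: [-179.8, 0.4, 26.7]
contact_force: [0.7, 1.0, -3.1]
finger_gap: 0.0501
grasp_force: 75.2
```

>>> servo_tool([
  {"x": 0.3, "y": -0.8, "z": 0, "ax": 0, "ay": 0, "az": 0, "fingers": 0.3},
  {"x": 0.3, "y": -0.8, "z": 0, "ax": 0, "ay": 0, "az": 0, "fingers": 0.3},
  {"x": 0.3, "y": -0.8, "z": 0, "ax": 0, "ay": 0, "az": 0, "fingers": 0.3},
  {"x": 0.3, "y": -0.8, "z": 0, "ax": 0, "ay": 0, "az": 0, "fingers": 0.3},
])

```text
clock: 12.23
tcp_pos: [0.5921, 0.0781, 0.2049]
tcp_rot: [-179.9, 0.2, 26.6]
contact_force: [-0.4, 0.4, -2.2]
finger_gap: 0.05
grasp_force: 75.3
```

>>> servo_tool([
  {"x": 1.0, "y": -2.9, "z": 0, "ax": 0, "ay": 0, "az": 0, "fingers": 0.3},
  {"x": 1.0, "y": -2.9, "z": -2, "ax": 0, "ay": 0, "az": 0, "fingers": 0.3},
  {"x": 1.0, "y": -2.9, "z": -5, "ax": 0, "ay": 0, "az": 0, "fingers": 0.3},
  {"x": 1.0, "y": -2.9, "z": -6.5, "ax": 0, "ay": 0, "az": 0, "fingers": 0.3},
  {"x": 1.0, "y": -2.9, "z": -6.5, "ax": 0, "ay": 0, "az": 0, "fingers": 0.3},
  {"x": 1.0, "y": -2.9, "z": -6.5, "ax": 0, "ay": 0, "az": 0, "fingers": 0.3},
  {"x": 1.0, "y": -2.9, "z": -6.5, "ax": 0, "ay": 0, "az": 0, "fingers": 0.3},
])

```text
clock: 12.82
tcp_pos: [0.604, 0.0492, 0.1435]
tcp_rot: [180.0, -0.1, 26.6]
contact_force: [0.9, 0.5, -2.3]
finger_gap: 0.05
grasp_force: 75.2
```

```bash
python3 - <<'E'
from h import *
o=st(); print((np.array([.6025,.0484])-o["tcp_pos"][:2])*100, 26.5-o["tcp_rot"][2])
E
```

```text
12.8167 [0.604  0.0492 0.1435] [ 1.80e+02 -1.00e-01  2.66e+01] [ 0.9  0.5 -2.3] 0.05
[-0.14729808 -0.07511427] -0.1311902533470395
```

>>> servo_tool([
  {"x": -0.15, "y": -0.08, "z": -0.4, "ax": 0, "ay": 0, "az": 0, "fingers": 0.3},
  {"x": -0.15, "y": -0.08, "z": -0.9, "ax": 0, "ay": 0, "az": 0, "fingers": 0.3},
  {"x": -0.15, "y": -0.08, "z": -1.3, "ax": 0, "ay": 0, "az": 0, "fingers": 0.3},
  {"x": -0.15, "y": -0.08, "z": -1.7, "ax": 0, "ay": 0, "az": 0, "fingers": 0.3},
  {"x": -0.15, "y": -0.08, "z": -2.0, "ax": 0, "ay": 0, "az": 0, "fingers": 0.3},
  {"x": -0.15, "y": -0.08, "z": -2.0, "ax": 0, "ay": 0, "az": 0, "fingers": 0.3},
  {"x": -0.15, "y": -0.08, "z": -2.0, "ax": 0, "ay": 0, "az": 0, "fingers": 0.3},
])

```text
clock: 13.4
tcp_pos: [0.6014, 0.0471, 0.1213]
tcp_rot: [-180.0, 0.1, 26.5]
contact_force: [-0.6, -1.0, -6.7]
finger_gap: 0.0499
grasp_force: 75.0
```

>>> servo_tool([
  {"x": 0, "y": 0, "z": -0.15, "ax": 0, "ay": 0, "az": 0, "fingers": 0.3},
  {"x": 0, "y": 0, "z": -0.3, "ax": 0, "ay": 0, "az": 0, "fingers": 0.3},
  {"x": 0, "y": 0, "z": -0.45, "ax": 0, "ay": 0, "az": 0, "fingers": 0.3},
  {"x": 0, "y": 0, "z": -0.6, "ax": 0, "ay": 0, "az": 0, "fingers": 0.3},
  {"x": 0, "y": 0, "z": -0.75, "ax": 0, "ay": 0, "az": 0, "fingers": 0.3},
  {"x": 0, "y": 0, "z": -0.75, "ax": 0, "ay": 0, "az": 0, "fingers": 0.3},
])

```text
clock: 13.9
tcp_pos: [0.602, 0.0468, 0.1181]
tcp_rot: [180.0, 0.1, 26.5]
contact_force: [-10.0, -1.6, 12.3]
finger_gap: 0.0502
grasp_force: 77.0
```

>>> servo_tool([
  {"x": 0, "y": 0, "z": -0.15, "ax": 0, "ay": 0, "az": 0, "fingers": 0.3},
  {"x": 0, "y": 0, "z": -0.3, "ax": 0, "ay": 0, "az": 0, "fingers": 0.3},
  {"x": 0, "y": 0, "z": -0.3, "ax": 0, "ay": 0, "az": 0, "fingers": 0.3},
])

```text
clock: 14.15
tcp_pos: [0.602, 0.0471, 0.1166]
tcp_rot: [-180.0, 0.1, 26.5]
contact_force: [-14.8, -1.9, 18.5]
finger_gap: 0.0504
grasp_force: 77.8
```

>>> servo_tool([
  {"x": -0.1, "y": 0, "z": -0.15, "ax": 0, "ay": 0, "az": 0, "fingers": 0.3},
  {"x": -0.15, "y": 0, "z": -0.3, "ax": 0, "ay": 0, "az": 0, "fingers": 0.3},
  {"x": -0.15, "y": 0, "z": -0.3, "ax": 0, "ay": 0, "az": 0, "fingers": 0.3},
])

```text
clock: 14.4
tcp_pos: [0.6017, 0.0471, 0.1159]
tcp_rot: [180.0, -0.0, 26.5]
contact_force: [-16.3, -2.8, 26.4]
finger_gap: 0.0497
grasp_force: 78.6
```

>>> servo_tool([
  {"x": -0.1, "y": 0, "z": -0.1, "ax": 0, "ay": 0, "az": 0, "fingers": 0.3},
  {"x": -0.1, "y": 0, "z": -0.2, "ax": 0, "ay": 0, "az": 0, "fingers": 0.3},
  {"x": -0.1, "y": 0, "z": -0.2, "ax": 0, "ay": 0, "az": 0, "fingers": 0.3},
])

```text
clock: 14.65
tcp_pos: [0.6016, 0.0471, 0.1158]
tcp_rot: [179.9, -0.1, 26.5]
contact_force: [-18.2, -1.8, 33.0]
finger_gap: 0.05
grasp_force: 79.3
```

>>> servo_tool([
  {"x": 0, "y": 0, "z": 0.5, "ax": 0, "ay": 0, "az": 0, "fingers": 0.3},
  {"x": 0, "y": 0, "z": 0.6, "ax": 0, "ay": 0, "az": 0, "fingers": 1},
  {"x": 0, "y": 0, "z": 0.6, "ax": 0, "ay": 0, "az": 0, "fingers": 1},
  {"x": 0, "y": 0, "z": 0.6, "ax": 0, "ay": 0, "az": 0, "fingers": 1},
  {"x": 0, "y": 0, "z": 0.6, "ax": 0, "ay": 0, "az": 0, "fingers": 1},
])

```text
clock: 15.07
tcp_pos: [0.5997, 0.0474, 0.1126]
tcp_rot: [-180.0, -0.0, 26.5]
contact_force: [-0.5, 0.2, 0.1]
finger_gap: 0.0854
grasp_force: 0.0
```

>>> servo_tool([
  {"x": 0, "y": 0, "z": 3, "ax": 0, "ay": 0, "az": 0, "fingers": 1},
  {"x": 0, "y": 0, "z": 6, "ax": 0, "ay": 0, "az": 0, "fingers": 1},
  {"x": 0, "y": 0, "z": 10, "ax": 0, "ay": 0, "az": 0, "fingers": 1},
  {"x": 0, "y": 0, "z": 13, "ax": 0, "ay": 0, "az": 0, "fingers": 1},
  {"x": 0, "y": 0, "z": 13, "ax": 0, "ay": 0, "az": 0, "fingers": 1},
  {"x": 0, "y": 0, "z": 13, "ax": 0, "ay": 0, "az": 0, "fingers": 1},
])

```text
clock: 15.57
tcp_pos: [0.601, 0.0473, 0.2459]
tcp_rot: [179.8, -0.3, 26.5]
contact_force: [-0.1, -0.2, -1.6]
finger_gap: 0.0858
grasp_force: 0.0
```

```bash
python3 - <<'E'
from h import *
o=st(); c,im=shot("wrist"); s,ims=shot("scene"); d,imd=shot("side")
cv2.imwrite("pics/w8.png",np.hstack([cv2.resize(ims[150:290,150:379],(400,245)),cv2.resize(imd[140:345,270:430],(400,512))[:245],cv2.resize(imd[140:345,270:430],(400,512))[245:490]])[:, :800])
r,m=block(c,im,(.6,.047),.105);print(r)
for z in (.044,):
  for n,cc,ii in (("s",s,ims),("d",d,imd)): 
    r,m=block(cc,ii,(.58,-.268),z,.09);print(n,r)
E
```

```text
15.5667 [0.601  0.0473 0.2459] [179.8  -0.3  26.5] [-0.1 -0.2 -1.6] 0.086
(0.6006994018554688, 0.04747019958496094, 26.522869110107422, 122.11750030517578, 51.505558013916016)
s (0.5981127319335937, -0.25836614990234374, -13.47589111328125, 147.64901733398438, 78.37934112548828)
d (0.57754638671875, -0.28580908203125, -13.399772644042969, 120.99650573730469, 84.40199279785156)
```

View pics/w8.png

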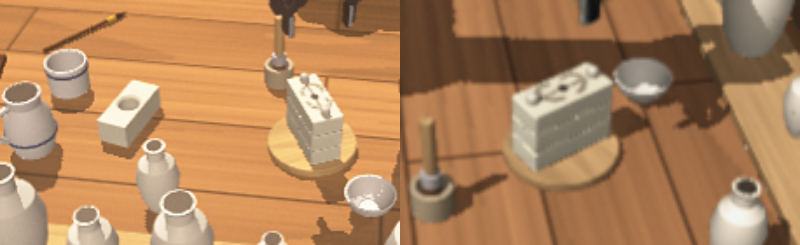

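Stack of base + two tiers looks closed in both views; cap with mouth is untouched.

>>> servo_tool([
  {"x": -1.2, "y": -3.8, "z": 0, "ax": 0, "ay": 0, "az": -0.09, "fingers": 1},
  {"x": -2.4, "y": -7.6, "z": 0, "ax": 0, "ay": 0, "az": -0.18, "fingers": 1},
  {"x": -3.6, "y": -11.4, "z": 0, "ax": 0, "ay": 0, "az": -0.27, "fingers": 1},
  {"x": -4.8, "y": -15.2, "z": 0, "ax": 0, "ay": 0, "az": -0.36, "fingers": 1},
  {"x": -6, "y": -19, "z": 0, "ax": 0, "ay": 0, "az": -0.45, "fingers": 1},
  {"x": -7.2, "y": -22.8, "z": 0, "ax": 0, "ay": 0, "az": -0.54, "fingers": 1},
  {"x": -8.4, "y": -26.6, "z": 0, "ax": 0, "ay": 0, "az": -0.63, "fingers": 1},
  {"x": -9.5, "y": -29.8, "z": 0, "ax": 0, "ay": 0, "az": -0.7, "fingers": 1},
])

```text
clock: 16.38
tcp_pos: [0.5027, -0.2524, 0.2404]
tcp_rot: [-179.9, 0.2, -13.9]
contact_force: [0.8, -0.3, -0.9]
finger_gap: 0.0856
grasp_force: 0.0
```

>>> servo_tool([
  {"x": -0.6, "y": -2, "z": 0, "ax": 0, "ay": 0, "az": 0, "fingers": 1},
  {"x": -0.6, "y": -2, "z": 0, "ax": 0, "ay": 0, "az": 0, "fingers": 1},
  {"x": -0.6, "y": -2, "z": 0, "ax": 0, "ay": 0, "az": 0, "fingers": 1},
])

```text
clock: 16.63
tcp_pos: [0.4974, -0.271, 0.2406]
tcp_rot: [-179.9, 0.2, -13.7]
contact_force: [-0.6, -0.1, -0.1]
finger_gap: 0.0852
grasp_force: 0.0
```

```bash
python3 - <<'E'
from h import *
o=st(); c,im=shot("wrist","w9.png")
r,m=block(c,im,(.578,-.268),.044); print(r)
print("to go cm",((np.array(r[:2])-o["tcp_pos"][:2])*100).round(2),"az",np.radians(r[2]-o["tcp_rot"][2]).round(3))
E
```

```text
16.6333 [ 0.4974 -0.271   0.2406] [-179.9    0.2  -13.7] [-0.6 -0.1 -0.1] 0.085
(0.5807101440429687, -0.26918017578125, -13.418846130371094, 120.52950286865234, 52.082855224609375)
to go cm [8.33 0.19] az 0.005
```

>>> servo_tool([
  {"x": 4, "y": 0.1, "z": -1, "ax": 0, "ay": 0, "az": 0, "fingers": 1},
  {"x": 8.1, "y": 0.2, "z": -3, "ax": 0, "ay": 0, "az": 0, "fingers": 1},
  {"x": 8.1, "y": 0.2, "z": -7, "ax": 0, "ay": 0, "az": 0, "fingers": 1},
  {"x": 8.1, "y": 0.2, "z": -11, "ax": 0, "ay": 0, "az": 0, "fingers": 1},
  {"x": 8.1, "y": 0.2, "z": -15, "ax": 0, "ay": 0, "az": 0, "fingers": 1},
  {"x": 8.1, "y": 0.2, "z": -15, "ax": 0, "ay": 0, "az": 0, "fingers": 1},
  {"x": 8.1, "y": 0.2, "z": -15, "ax": 0, "ay": 0, "az": 0, "fingers": 1},
  {"x": 8.1, "y": 0.2, "z": -15, "ax": 0, "ay": 0, "az": 0, "fingers": 1},
])

```text
clock: 17.35
tcp_pos: [0.5807, -0.2684, 0.0949]
tcp_rot: [180.0, -0.1, -13.5]
contact_force: [0.4, -0.2, 0.6]
finger_gap: 0.0853
grasp_force: 0.0
```

>>> servo_tool([
  {"x": 0, "y": -0.05, "z": -2, "ax": 0, "ay": 0, "az": 0, "fingers": 1},
  {"x": 0, "y": -0.05, "z": -4, "ax": 0, "ay": 0, "az": 0, "fingers": 1},
  {"x": 0, "y": -0.05, "z": -5.2, "ax": 0, "ay": 0, "az": 0, "fingers": 1},
  {"x": 0, "y": -0.05, "z": -5.2, "ax": 0, "ay": 0, "az": 0, "fingers": 0.3},
  {"x": 0, "y": -0.05, "z": -5.2, "ax": 0, "ay": 0, "az": 0, "fingers": 0.3},
  {"x": 0, "y": -0.05, "z": -5.2, "ax": 0, "ay": 0, "az": 0, "fingers": 0.3},
  {"x": 0, "y": -0.05, "z": -5.2, "ax": 0, "ay": 0, "az": 0, "fingers": 0.3},
  {"x": 0, "y": -0.05, "z": -5.2, "ax": 0, "ay": 0, "az": 0, "fingers": 0.3},
])

```text
clock: 18.02
tcp_pos: [0.5812, -0.2702, 0.0437]
tcp_rot: [179.9, -0.3, -13.6]
contact_force: [-0.1, 1.2, 5.5]
finger_gap: 0.0508
grasp_force: 76.8
```

>>> servo_tool([
  {"x": 0, "y": 0, "z": 1, "ax": 0, "ay": 0, "az": 0, "fingers": 0.3},
  {"x": 0, "y": 0, "z": 4, "ax": 0, "ay": 0, "az": 0, "fingers": 0.3},
  {"x": 0, "y": 0, "z": 8, "ax": 0, "ay": 0, "az": 0, "fingers": 0.3},
  {"x": 0, "y": 0, "z": 12, "ax": 0, "ay": 0, "az": 0, "fingers": 0.3},
  {"x": 0, "y": 0, "z": 16, "ax": 0, "ay": 0, "az": 0, "fingers": 0.3},
  {"x": 0, "y": 0, "z": 18, "ax": 0, "ay": 0, "az": 0, "fingers": 0.3},
  {"x": 0, "y": 0, "z": 18, "ax": 0, "ay": 0, "az": 0, "fingers": 0.3},
  {"x": 0, "y": 0, "z": 18, "ax": 0, "ay": 0, "az": 0, "fingers": 0.3},
])

```text
clock: 18.68
tcp_pos: [0.5798, -0.2694, 0.2224]
tcp_rot: [180.0, -0.1, -13.6]
contact_force: [0.3, -0.2, -3.0]
finger_gap: 0.0503
grasp_force: 76.2
```

```bash
python3 - <<'E'
from h import *
o=st(); c,im=shot("wrist","w10.png")
E
```

```text
18.6833 [ 0.5798 -0.2694  0.2224] [ 1.80e+02 -1.00e-01 -1.36e+01] [ 0.3 -0.2 -3. ] 0.05
```

View pics/w10.png

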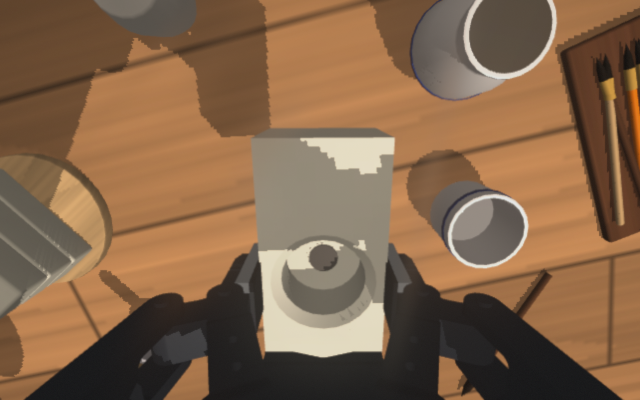

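Held cap: mouth ellipse centre ≈(323,281), front top edge at row 139; cup visible at (485,228), jug (490,45).

```bash
python3 - <<'E'
from h import *
o=st();c=imaging.get_calibration("wrist")
zt=o["tcp_pos"][2]+.0003
y=np.radians(o["tcp_rot"][2]); R=np.array([[np.cos(y),np.sin(y)],[-np.sin(y),np.cos(y)]])
P=onz(c,[(323,281),(323,139),(323,235),(323,328),(254,139),(393,139)],zt)[:,:2]
print(((P-o["tcp_pos"][:2])@R.T*1000).round(1))
E
```

```text
18.7333 [ 0.5787 -0.2688  0.2196] [-1.80e+02  1.00e-01 -1.36e+01] [ 0.3  0.2 -3.1] 0.051
[[  0.2  -0.3]
 [ 59.   -0.3]
 [ 21.   -0.3]
 [-23.4  -0.3]
 [ 59.   24.8]
 [ 59.  -25.8]]
```

>>> servo_tool([
  {"x": 0.3, "y": 3.6, "z": 0, "ax": 0, "ay": 0, "az": 0.09, "fingers": 0.3},
  {"x": 0.6, "y": 7.2, "z": 0, "ax": 0, "ay": 0, "az": 0.18, "fingers": 0.3},
  {"x": 0.9, "y": 10.8, "z": 0, "ax": 0, "ay": 0, "az": 0.27, "fingers": 0.3},
  {"x": 1.2, "y": 14.4, "z": 0, "ax": 0, "ay": 0, "az": 0.36, "fingers": 0.3},
  {"x": 1.5, "y": 18, "z": 0, "ax": 0, "ay": 0, "az": 0.45, "fingers": 0.3},
  {"x": 1.8, "y": 21.6, "z": 0, "ax": 0, "ay": 0, "az": 0.54, "fingers": 0.3},
  {"x": 2.1, "y": 25.2, "z": 0, "ax": 0, "ay": 0, "az": 0.62, "fingers": 0.3},
  {"x": 2.26, "y": 28.8, "z": 0, "ax": 0, "ay": 0, "az": 0.7, "fingers": 0.3},
])

```text
clock: 19.4
tcp_pos: [0.6001, 0.0207, 0.2166]
tcp_rot: [-179.8, 0.3, 26.8]
contact_force: [1.2, 0.4, -2.3]
finger_gap: 0.0506
grasp_force: 76.0
```

>>> servo_tool([
  {"x": 0, "y": 2, "z": 0, "ax": 0, "ay": 0, "az": 0, "fingers": 0.3},
  {"x": 0, "y": 2, "z": 0, "ax": 0, "ay": 0, "az": 0, "fingers": 0.3},
  {"x": 0, "y": 2, "z": 0, "ax": 0, "ay": 0, "az": 0, "fingers": 0.3},
  {"x": 0, "y": 2, "z": 0, "ax": 0, "ay": 0, "az": 0, "fingers": 0.3},
])

```text
clock: 19.73
tcp_pos: [0.6009, 0.0384, 0.2181]
tcp_rot: [-179.9, 0.2, 26.5]
contact_force: [-0.8, -0.7, -2.9]
finger_gap: 0.0508
grasp_force: 76.0
```

```bash
python3 - <<'E'
from h import *
o=st(); print((np.array([.6013,.0478])-o["tcp_pos"][:2])*100, np.radians(26.5-o["tcp_rot"][2]))
E
```

```text
19.7333 [0.6009 0.0384 0.2181] [-179.9    0.2   26.5] [-0.8 -0.7 -2.9] 0.051
[0.04240558 0.93801596] -0.0005572406631238847
```

>>> servo_tool([
  {"x": 0, "y": 0.95, "z": 0, "ax": 0, "ay": 0, "az": 0, "fingers": 0.3},
  {"x": 0, "y": 0.95, "z": -2, "ax": 0, "ay": 0, "az": 0, "fingers": 0.3},
  {"x": 0, "y": 0.95, "z": -4, "ax": 0, "ay": 0, "az": 0, "fingers": 0.3},
  {"x": 0, "y": 0.95, "z": -4.5, "ax": 0, "ay": 0, "az": 0, "fingers": 0.3},
  {"x": 0, "y": 0.95, "z": -4.5, "ax": 0, "ay": 0, "az": 0, "fingers": 0.3},
  {"x": 0, "y": 0.95, "z": -4.5, "ax": 0, "ay": 0, "az": 0, "fingers": 0.3},
  {"x": 0, "y": 0.95, "z": -4.5, "ax": 0, "ay": 0, "az": 0, "fingers": 0.3},
])

```text
clock: 20.32
tcp_pos: [0.6029, 0.048, 0.1773]
tcp_rot: [179.9, -0.1, 26.5]
contact_force: [0.7, 0.5, -2.6]
finger_gap: 0.0508
grasp_force: 75.9
```

>>> servo_tool([
  {"x": -0.15, "y": -0.03, "z": -0.5, "ax": 0, "ay": 0, "az": 0, "fingers": 0.3},
  {"x": -0.15, "y": -0.03, "z": -1, "ax": 0, "ay": 0, "az": 0, "fingers": 0.3},
  {"x": -0.15, "y": -0.03, "z": -1.5, "ax": 0, "ay": 0, "az": 0, "fingers": 0.3},
  {"x": -0.15, "y": -0.03, "z": -1.8, "ax": 0, "ay": 0, "az": 0, "fingers": 0.3},
  {"x": -0.15, "y": -0.03, "z": -2.0, "ax": 0, "ay": 0, "az": 0, "fingers": 0.3},
  {"x": -0.15, "y": -0.03, "z": -2.2, "ax": 0, "ay": 0, "az": 0, "fingers": 0.3},
  {"x": -0.15, "y": -0.03, "z": -2.2, "ax": 0, "ay": 0, "az": 0, "fingers": 0.3},
])

```text
clock: 20.9
tcp_pos: [0.6002, 0.0471, 0.1542]
tcp_rot: [179.9, 0.1, 26.5]
contact_force: [-3.6, -4.0, 0.6]
finger_gap: 0.0508
grasp_force: 76.7
```

>>> servo_tool([
  {"x": 0, "y": 0, "z": -0.15, "ax": 0, "ay": 0, "az": 0, "fingers": 0.3},
  {"x": 0, "y": 0, "z": -0.3, "ax": 0, "ay": 0, "az": 0, "fingers": 0.3},
  {"x": 0, "y": 0, "z": -0.45, "ax": 0, "ay": 0, "az": 0, "fingers": 0.3},
  {"x": 0, "y": 0, "z": -0.6, "ax": 0, "ay": 0, "az": 0, "fingers": 0.3},
  {"x": 0, "y": 0, "z": -0.6, "ax": 0, "ay": 0, "az": 0, "fingers": 0.3},
])

```text
clock: 21.32
tcp_pos: [0.6008, 0.0468, 0.1512]
tcp_rot: [179.9, 0.1, 26.5]
contact_force: [-8.8, -5.0, 12.5]
finger_gap: 0.0505
grasp_force: 78.0
```

>>> servo_tool([
  {"x": -0.05, "y": 0, "z": -0.15, "ax": 0, "ay": 0, "az": 0, "fingers": 0.3},
  {"x": -0.1, "y": 0, "z": -0.3, "ax": 0, "ay": 0, "az": 0, "fingers": 0.3},
  {"x": -0.15, "y": 0, "z": -0.45, "ax": 0, "ay": 0, "az": 0, "fingers": 0.3},
  {"x": -0.15, "y": 0, "z": -0.45, "ax": 0, "ay": 0, "az": 0, "fingers": 0.3},
])

```text
clock: 21.65
tcp_pos: [0.6006, 0.0468, 0.1492]
tcp_rot: [179.8, -0.1, 26.5]
contact_force: [-9.1, -5.3, 18.8]
finger_gap: 0.0509
grasp_force: 78.8
```

>>> servo_tool([
  {"x": -0.05, "y": 0, "z": -0.15, "ax": 0, "ay": 0, "az": 0, "fingers": 0.3},
  {"x": -0.1, "y": 0, "z": -0.3, "ax": 0, "ay": 0, "az": 0, "fingers": 0.3},
  {"x": -0.1, "y": 0, "z": -0.3, "ax": 0, "ay": 0, "az": 0, "fingers": 0.3},
])

```text
clock: 21.9
tcp_pos: [0.6005, 0.0468, 0.1489]
tcp_rot: [179.8, -0.2, 26.5]
contact_force: [-13.0, -4.0, 27.9]
finger_gap: 0.051
grasp_force: 79.9
```

>>> servo_tool([
  {"x": -0.05, "y": 0, "z": -0.15, "ax": 0, "ay": 0, "az": 0, "fingers": 0.3},
  {"x": -0.1, "y": 0, "z": -0.2, "ax": 0, "ay": 0, "az": 0, "fingers": 0.3},
  {"x": -0.1, "y": 0, "z": -0.2, "ax": 0, "ay": 0, "az": 0, "fingers": 0.3},
])

```text
clock: 22.15
tcp_pos: [0.6004, 0.0468, 0.1488]
tcp_rot: [179.7, -0.3, 26.5]
contact_force: [-15.3, -6.0, 34.2]
finger_gap: 0.0504
grasp_force: 80.7
```

>>> servo_tool([
  {"x": 0, "y": 0, "z": 0.5, "ax": 0, "ay": 0, "az": 0, "fingers": 0.3},
  {"x": 0, "y": 0, "z": 0.8, "ax": 0, "ay": 0, "az": 0, "fingers": 1},
  {"x": 0, "y": 0, "z": 0.8, "ax": 0, "ay": 0, "az": 0, "fingers": 1},
  {"x": 0, "y": 0, "z": 0.8, "ax": 0, "ay": 0, "az": 0, "fingers": 1},
  {"x": 0, "y": 0, "z": 0.8, "ax": 0, "ay": 0, "az": 0, "fingers": 1},
])

```text
clock: 22.57
tcp_pos: [0.5967, 0.0484, 0.1455]
tcp_rot: [-179.9, 0.0, 26.6]
contact_force: [-0.2, -0.3, -1.3]
finger_gap: 0.0856
grasp_force: 0.0
```

>>> servo_tool([
  {"x": 0, "y": 0, "z": 3, "ax": 0, "ay": 0, "az": 0, "fingers": 1},
  {"x": 0, "y": 0, "z": 6, "ax": 0, "ay": 0, "az": 0, "fingers": 1},
  {"x": 0, "y": 0, "z": 10, "ax": 0, "ay": 0, "az": 0, "fingers": 1},
  {"x": 0, "y": 0, "z": 13, "ax": 0, "ay": 0, "az": 0, "fingers": 1},
  {"x": 0, "y": 0, "z": 13, "ax": 0, "ay": 0, "az": 0, "fingers": 1},
  {"x": 0, "y": 0, "z": 13, "ax": 0, "ay": 0, "az": 0, "fingers": 1},
])

```text
clock: 23.07
tcp_pos: [0.5982, 0.0482, 0.2788]
tcp_rot: [179.9, -0.2, 26.6]
contact_force: [-0.5, -0.7, 0.1]
finger_gap: 0.0854
grasp_force: 0.0
```

```bash
python3 - <<'E'
from h import *
o=st(); c,im=shot("wrist","w11.png"); s,ims=shot("scene"); d,imd=shot("side")
cv2.imwrite("pics/v11.png",np.hstack([cv2.resize(ims[120:280,140:400],(400,246)),cv2.resize(imd[150:350,250:430],(360,400))[:246]]))
r,m=block(c,im,(.6,.047),.149);print(r)
E
```

```text
23.0667 [0.5982 0.0482 0.2788] [179.9  -0.2  26.6] [-0.5 -0.7  0.1] 0.085
(0.6003802490234375, 0.04799826812744141, 26.590818405151367, 124.63247680664062, 52.496788024902344)
```

View pics/v11.png

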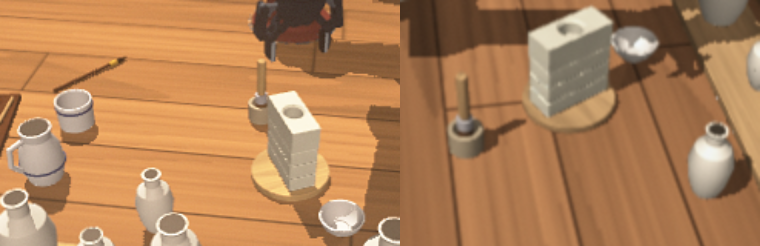

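Cap is seated; the stack is closed; brush upright in its pot, cup clear.

>>> servo_tool([
  {"x": -3.3, "y": -1.6, "z": 0, "ax": 0, "ay": 0, "az": 0, "fingers": 1},
  {"x": -6.6, "y": -3.2, "z": 0, "ax": 0, "ay": 0, "az": 0, "fingers": 1},
  {"x": -10, "y": -4.8, "z": 0, "ax": 0, "ay": 0, "az": 0, "fingers": 1},
  {"x": -13.3, "y": -6.4, "z": 0, "ax": 0, "ay": 0, "az": 0, "fingers": 1},
  {"x": -16.5, "y": -7.8, "z": 0, "ax": 0, "ay": 0, "az": 0, "fingers": 1},
  {"x": -16.5, "y": -7.8, "z": 0, "ax": 0, "ay": 0, "az": 0, "fingers": 1},
  {"x": -16.5, "y": -7.8, "z": 0, "ax": 0, "ay": 0, "az": 0, "fingers": 1},
])

```text
clock: 23.8
tcp_pos: [0.4305, -0.0302, 0.2744]
tcp_rot: [-179.9, 0.1, 26.4]
contact_force: [-0.2, 0.8, -0.3]
finger_gap: 0.0853
grasp_force: 0.0
```

```bash
python3 - <<'E'
from h import *
o=st(); c,im=shot("wrist","w12.png")
print(proj(c,[[.428,-.0316,.143],[.4327,-.0275,.04]]))
E
```

```text
23.8 [ 0.4305 -0.0302  0.2744] [-1.799e+02  1.000e-01  2.640e+01] [-0.2  0.8 -0.3] 0.085
[[324.1550828  196.35608344]
 [322.63832028 164.14432915]]
```

View pics/w12.png

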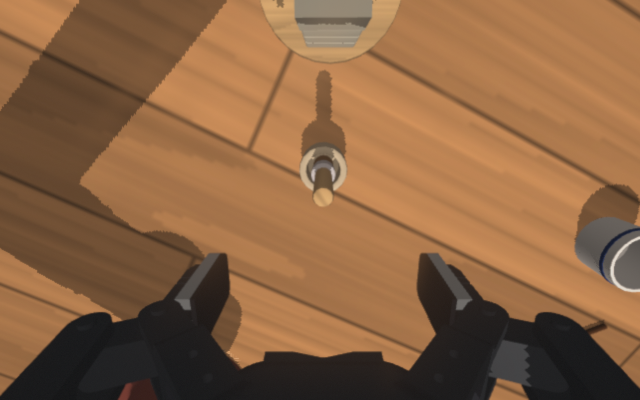

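Brush handle top at (323,197), pot rim centre ≈(323,168), cup at (620,250).

```bash
python3 - <<'E'
from h import *
o=st(); c=imaging.get_calibration("wrist")
im=cv2.imread("pics/w12.png")
print(onz(c,[(323,197)],.143),onz(c,[(323,168)],.04),onz(c,[(323,168)],.04)[0]-o["tcp_pos"])
# pot ring: mask of greyish in window
hsv=cv2.cvtColor(im,cv2.COLOR_BGR2HSV)
w=hsv[140:200,295:355]; m=((w[...,1]<90)&(w[...,2]>110)); ys,xs=np.where(m); print(xs.min()+295,xs.max()+295,ys.min()+140,ys.max()+140)
E
```

```text
23.85 [ 0.4315 -0.03    0.2749] [-1.799e+02  1.000e-01  2.650e+01] [ 0.1  0.4 -0.3] 0.086
[[ 0.42796796 -0.03084442  0.143     ]] [[ 0.42993327 -0.02961847  0.04      ]] [-0.0015488   0.00036596 -0.23490562]
300 346 146 189
```

>>> servo_tool([
  {"x": -0.35, "y": -0.1, "z": -3, "ax": 0, "ay": 0, "az": 0, "fingers": 1},
  {"x": -0.35, "y": -0.1, "z": -6, "ax": 0, "ay": 0, "az": 0, "fingers": 1},
  {"x": -0.35, "y": -0.1, "z": -9, "ax": 0, "ay": 0, "az": 0, "fingers": 1},
  {"x": -0.35, "y": -0.1, "z": -12, "ax": 0, "ay": 0, "az": 0, "fingers": 1},
  {"x": -0.35, "y": -0.1, "z": -14.5, "ax": 0, "ay": 0, "az": 0, "fingers": 1},
  {"x": -0.35, "y": -0.1, "z": -14.5, "ax": 0, "ay": 0, "az": 0, "fingers": 1},
  {"x": -0.35, "y": -0.1, "z": -14.5, "ax": 0, "ay": 0, "az": 0, "fingers": 1},
])

```text
clock: 24.43
tcp_pos: [0.4279, -0.0303, 0.1295]
tcp_rot: [-179.8, 0.2, 26.6]
contact_force: [-0.6, 0.2, 1.0]
finger_gap: 0.0853
grasp_force: 0.0
```

>>> servo_tool([
  {"x": 0, "y": 0, "z": 0, "ax": 0, "ay": 0, "az": 0, "fingers": 0.6},
  {"x": 0, "y": 0, "z": 0, "ax": 0, "ay": 0, "az": 0, "fingers": 0.4},
  {"x": 0, "y": 0, "z": 0, "ax": 0, "ay": 0, "az": 0, "fingers": 0.3},
  {"x": 0, "y": 0, "z": 0, "ax": 0, "ay": 0, "az": 0, "fingers": 0.1},
  {"x": 0, "y": 0, "z": 0, "ax": 0, "ay": 0, "az": 0, "fingers": 0.1},
  {"x": 0, "y": 0, "z": 0, "ax": 0, "ay": 0, "az": 0, "fingers": 0.1},
  {"x": 0, "y": 0, "z": 0, "ax": 0, "ay": 0, "az": 0, "fingers": 0.1},
], squeeze=40)

```text
clock: 25.02
tcp_pos: [0.4291, -0.031, 0.1323]
tcp_rot: [180.0, -0.1, 26.5]
contact_force: [0.1, 1.2, 3.9]
finger_gap: 0.0169
grasp_force: 38.9
```

>>> servo_tool([
  {"x": 0, "y": 0, "z": 2, "ax": 0, "ay": 0, "az": 0, "fingers": 0.1},
  {"x": 0, "y": 0, "z": 5, "ax": 0, "ay": 0, "az": 0, "fingers": 0.1},
  {"x": 0, "y": 0, "z": 9, "ax": 0, "ay": 0, "az": 0, "fingers": 0.1},
  {"x": 0, "y": 0, "z": 13, "ax": 0, "ay": 0, "az": 0, "fingers": 0.1},
  {"x": 0, "y": 0, "z": 15, "ax": 0, "ay": 0, "az": 0, "fingers": 0.1},
  {"x": 0, "y": 0, "z": 15, "ax": 0, "ay": 0, "az": 0, "fingers": 0.1},
])

```text
clock: 25.52
tcp_pos: [0.4309, -0.0316, 0.288]
tcp_rot: [179.6, -0.5, 26.5]
contact_force: [0.2, -0.3, -0.2]
finger_gap: 0.0171
grasp_force: 39.2
```

>>> servo_tool([
  {"x": 0.5, "y": -3.5, "z": 0, "ax": 0, "ay": 0, "az": 0, "fingers": 0.1},
  {"x": 1, "y": -7, "z": 0, "ax": 0, "ay": 0, "az": 0, "fingers": 0.1},
  {"x": 1.5, "y": -11, "z": 0, "ax": 0, "ay": 0, "az": 0, "fingers": 0.1},
  {"x": 2, "y": -15, "z": 0, "ax": 0, "ay": 0, "az": 0, "fingers": 0.1},
  {"x": 2.5, "y": -19, "z": 0, "ax": 0, "ay": 0, "az": 0, "fingers": 0.1},
  {"x": 3, "y": -23, "z": 0, "ax": 0, "ay": 0, "az": 0, "fingers": 0.1},
  {"x": 3, "y": -27, "z": 0, "ax": 0, "ay": 0, "az": 0, "fingers": 0.1},
  {"x": 3, "y": -30, "z": 0, "ax": 0, "ay": 0, "az": 0, "fingers": 0.1},
])

```text
clock: 26.18
tcp_pos: [0.4576, -0.3336, 0.2791]
tcp_rot: [-179.9, 0.1, 26.5]
contact_force: [-0.3, -0.1, -0.8]
finger_gap: 0.0172
grasp_force: 39.3
```

>>> servo_tool([
  {"x": 0, "y": -2, "z": 0, "ax": 0, "ay": 0, "az": 0, "fingers": 0.1},
  {"x": 0, "y": -2, "z": 0, "ax": 0, "ay": 0, "az": 0, "fingers": 0.1},
  {"x": 0, "y": -2, "z": 0, "ax": 0, "ay": 0, "az": 0, "fingers": 0.1},
])

```text
clock: 26.43
tcp_pos: [0.4578, -0.3513, 0.2793]
tcp_rot: [-179.8, 0.0, 26.4]
contact_force: [-0.2, 0.5, 0.1]
finger_gap: 0.0171
grasp_force: 39.3
```

```bash
python3 - <<'E'
from h import *
o=st(); c,im=shot("wrist","w13.png"); s,ims=shot("scene","s13.png"); d,imd=shot("side","d13.png")
cv2.imwrite("pics/v13.png",np.vstack([im,np.hstack([ims[120:270,100:400],cv2.resize(imd[200:350,230:460],(340,150))])]))
E
```

```text
26.4333 [ 0.4578 -0.3513  0.2793] [-179.8    0.    26.4] [-0.2  0.5  0.1] 0.017
```

View pics/v13.png

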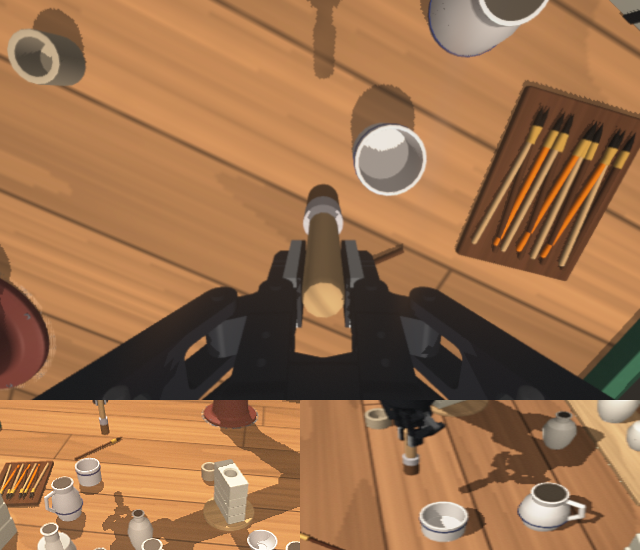

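Wrist: cup rim centre (390,159), brush top (323,300), ferrule ≈(323,218); brush hangs straight below the gripper. Small views confirm stack standing and cup upright.

```bash
python3 - <<'E'
from h import *
o=st(); c=imaging.get_calibration("wrist"); t=o["tcp_pos"]
cup=onz(c,[(390.5,158.8)],.06)[0]; print("cup",cup)
top=onz(c,[(323,300)],t[2]+.0107)[0]; print("top-tcp mm",(top-t)*1000)
fer=onz(c,[(323,218)],t[2]-.1243+.045)[0]; print("ferrule-tcp",(fer-t)*1000)
print("go cm",(cup-t)*100)
im=cv2.imread("pics/w13.png"); hsv=cv2.cvtColor(im,cv2.COLOR_BGR2HSV)
m=((hsv[...,1]<60)&(hsv[...,2]>130)).astype(np.uint8);m[:100]=0;m[210:]=0;m[:,:345]=0;m[:,440:]=0
h=cv2.convexHull(np.argwhere(m)[:,::-1].astype(np.float32)); e=cv2.fitEllipse(h);print(e,onz(c,[e[0]],.06))
E
```

```text
26.5833 [ 0.4585 -0.3498  0.2806] [-179.9    0.    26.6] [ 0.9 -0.3 -0.3] 0.017
cup [ 0.50086484 -0.40765271  0.06      ]
top-tcp mm [-1.74135491 -0.30552468 10.7       ]
ferrule-tcp [ -1.85547341  -0.14190583 -79.3       ]
go cm [  4.23716094  -5.78190347 -22.05666124]
((389.9744567871094, 159.63865661621094), (69.03459930419922, 73.32411193847656), 49.36939239501953) [[ 0.49983437 -0.40760532  0.06      ]]
```

>>> servo_tool([
  {"x": 2, "y": -3, "z": 0, "ax": 0, "ay": 0, "az": 0, "fingers": 0.1},
  {"x": 4.35, "y": -5.75, "z": 0, "ax": 0, "ay": 0, "az": 0, "fingers": 0.1},
  {"x": 4.35, "y": -5.75, "z": 0, "ax": 0, "ay": 0, "az": 0, "fingers": 0.1},
  {"x": 4.35, "y": -5.75, "z": -3, "ax": 0, "ay": 0, "az": 0, "fingers": 0.1},
  {"x": 4.35, "y": -5.75, "z": -5, "ax": 0, "ay": 0, "az": 0, "fingers": 0.1},
  {"x": 4.35, "y": -5.75, "z": -5, "ax": 0, "ay": 0, "az": 0, "fingers": 0.1},
])

```text
clock: 27.08
tcp_pos: [0.5006, -0.4054, 0.2254]
tcp_rot: [-179.5, 0.2, 26.6]
contact_force: [-0.1, 0.6, -2.3]
finger_gap: 0.0172
grasp_force: 39.6
```

>>> servo_tool([
  {"x": 0.1, "y": -0.2, "z": -2, "ax": 0, "ay": 0, "az": 0, "fingers": 0.1},
  {"x": 0.1, "y": -0.2, "z": -4, "ax": 0, "ay": 0, "az": 0, "fingers": 0.1},
  {"x": 0.1, "y": -0.2, "z": -6, "ax": 0, "ay": 0, "az": 0, "fingers": 0.1},
  {"x": 0.1, "y": -0.2, "z": -7.5, "ax": 0, "ay": 0, "az": 0, "fingers": 0.1},
  {"x": 0.1, "y": -0.2, "z": -8.3, "ax": 0, "ay": 0, "az": 0, "fingers": 0.1},
  {"x": 0.1, "y": -0.2, "z": -8.6, "ax": 0, "ay": 0, "az": 0, "fingers": 0.1},
  {"x": 0.1, "y": -0.2, "z": -8.6, "ax": 0, "ay": 0, "az": 0, "fingers": 0.1},
  {"x": 0.1, "y": -0.2, "z": -8.6, "ax": 0, "ay": 0, "az": 0, "fingers": 0.1},
])

```text
clock: 27.75
tcp_pos: [0.5036, -0.4109, 0.1467]
tcp_rot: [179.9, -0.0, 26.6]
contact_force: [0.2, 1.2, 0.2]
finger_gap: 0.017
grasp_force: 39.6
```

>>> servo_tool([
  {"x": 0, "y": 0, "z": 0, "ax": 0, "ay": 0, "az": 0, "fingers": 0.1},
  {"x": 0, "y": 0, "z": 0, "ax": 0, "ay": 0, "az": 0, "fingers": 0.1},
  {"x": 0, "y": 0, "z": 0, "ax": 0, "ay": 0, "az": 0, "fingers": 0.1},
  {"x": 0, "y": 0, "z": 0, "ax": 0, "ay": 0, "az": 0, "fingers": 0.1},
  {"x": 0, "y": 0, "z": 0, "ax": 0, "ay": 0, "az": 0, "fingers": 0.1},
  {"x": 0, "y": 0, "z": 0, "ax": 0, "ay": 0, "az": 0, "fingers": 0.1},
])

```text
clock: 28.25
tcp_pos: [0.5031, -0.4106, 0.1455]
tcp_rot: [180.0, -0.0, 26.5]
contact_force: [0.4, -0.4, 0.3]
finger_gap: 0.017
grasp_force: 39.6
```

>>> servo_tool([
  {"x": 0, "y": 0.2, "z": -0.4, "ax": 0, "ay": 0, "az": 0, "fingers": 0.1},
  {"x": 0, "y": 0.2, "z": -0.7, "ax": 0, "ay": 0, "az": 0, "fingers": 0.1},
  {"x": 0, "y": 0.2, "z": -0.7, "ax": 0, "ay": 0, "az": 0, "fingers": 0.1},
  {"x": 0, "y": 0.2, "z": -0.7, "ax": 0, "ay": 0, "az": 0, "fingers": 0.1},
  {"x": 0, "y": 0.2, "z": -0.7, "ax": 0, "ay": 0, "az": 0, "fingers": 0.1},
  {"x": 0, "y": 0.2, "z": -0.7, "ax": 0, "ay": 0, "az": 0, "fingers": 0.1},
])

```text
clock: 28.75
tcp_pos: [0.5031, -0.4086, 0.1385]
tcp_rot: [180.0, -0.0, 26.5]
contact_force: [-0.5, -1.6, -0.6]
finger_gap: 0.0171
grasp_force: 39.6
```

>>> servo_tool([
  {"x": 0, "y": 0, "z": 3, "ax": 0, "ay": 0, "az": 0, "fingers": 0.1},
  {"x": 0, "y": 0, "z": 6, "ax": 0, "ay": 0, "az": 0, "fingers": 0.1},
  {"x": 0, "y": 0, "z": 10, "ax": 0, "ay": 0, "az": 0, "fingers": 0.1},
  {"x": 0, "y": 0, "z": 14, "ax": 0, "ay": 0, "az": 0, "fingers": 0.1},
  {"x": 0, "y": 0, "z": 17, "ax": 0, "ay": 0, "az": 0, "fingers": 0.1},
  {"x": 0, "y": 0, "z": 18, "ax": 0, "ay": 0, "az": 0, "fingers": 0.1},
  {"x": 0, "y": 0, "z": 18, "ax": 0, "ay": 0, "az": 0, "fingers": 0.1},
])

```text
clock: 29.33
tcp_pos: [0.5042, -0.4096, 0.3235]
tcp_rot: [179.5, -0.1, 26.5]
contact_force: [-0.1, -0.0, -0.3]
finger_gap: 0.0173
grasp_force: 39.6
```

>>> servo_tool([
  {"x": 0.8, "y": -0.0, "z": 0, "ax": 0, "ay": 0, "az": 0, "fingers": 0.1},
  {"x": 1.7, "y": 4, "z": 0, "ax": 0, "ay": 0, "az": 0, "fingers": 0.1},
  {"x": 2.5, "y": 8, "z": 0, "ax": 0, "ay": 0, "az": 0, "fingers": 0.1},
  {"x": 3.4, "y": 12, "z": 0, "ax": 0, "ay": 0, "az": 0, "fingers": 0.1},
  {"x": 4.2, "y": 16, "z": 0, "ax": 0, "ay": 0, "az": 0, "fingers": 0.1},
  {"x": 5, "y": 20, "z": 0, "ax": 0, "ay": 0, "az": 0, "fingers": 0.1},
  {"x": 5.8, "y": 24, "z": 0, "ax": 0, "ay": 0, "az": 0, "fingers": 0.1},
  {"x": 6.6, "y": 28, "z": 0, "ax": 0, "ay": 0, "az": 0, "fingers": 0.1},
])

```text
clock: 30.0
tcp_pos: [0.5684, -0.1259, 0.3141]
tcp_rot: [-179.7, 0.2, 26.5]
contact_force: [0.3, 0.1, -0.3]
finger_gap: 0.0168
grasp_force: 39.6
```

>>> servo_tool([
  {"x": 0.8, "y": 4, "z": 0, "ax": 0, "ay": 0, "az": 0, "fingers": 0.1},
  {"x": 1.6, "y": 8, "z": 0, "ax": 0, "ay": 0, "az": 0, "fingers": 0.1},
  {"x": 2.4, "y": 12, "z": 0, "ax": 0, "ay": 0, "az": 0, "fingers": 0.1},
  {"x": 2.8, "y": 15.5, "z": 0, "ax": 0, "ay": 0, "az": 0, "fingers": 0.1},
  {"x": 2.8, "y": 15.5, "z": 0, "ax": 0, "ay": 0, "az": 0, "fingers": 0.1},
  {"x": 2.8, "y": 15.5, "z": 0, "ax": 0, "ay": 0, "az": 0, "fingers": 0.1},
])

```text
clock: 30.5
tcp_pos: [0.5963, 0.0286, 0.3144]
tcp_rot: [-179.8, 0.3, 26.8]
contact_force: [-0.3, -0.0, -1.6]
finger_gap: 0.017
grasp_force: 39.6
```

```bash
python3 - <<'E'
from h import *
o=st(); print((np.array([.6023,.0480])-o["tcp_pos"][:2])*100)
# cup position now, from the side view rim
s,ims=shot("side"); hsv=cv2.cvtColor(ims,cv2.COLOR_BGR2HSV)
a=imaging.get_calibration("side"); print(proj(a,[.5003,-.4076,.06]))
d=cv2.absdiff(ims,cv2.imread("pics/d13.png")).max(2)[290:350,300:360]; print("changed px near cup",(d>40).sum())
E
```

```text
30.5 [0.5963 0.0286 0.3144] [-179.8    0.3   26.8] [-0.3 -0.  -1.6] 0.017
[0.60397922 1.93878376]
[[327.47393178 313.45228415]]
changed px near cup 22
```

>>> servo_tool([
  {"x": 0.55, "y": 1.9, "z": 0, "ax": 0, "ay": 0, "az": 0, "fingers": 0.1},
  {"x": 0.55, "y": 1.9, "z": -2, "ax": 0, "ay": 0, "az": 0, "fingers": 0.1},
  {"x": 0.55, "y": 1.9, "z": -3, "ax": 0, "ay": 0, "az": 0, "fingers": 0.1},
  {"x": 0.55, "y": 1.9, "z": -3, "ax": 0, "ay": 0, "az": 0, "fingers": 0.1},
  {"x": 0.55, "y": 1.9, "z": -3, "ax": 0, "ay": 0, "az": 0, "fingers": 0.1},
  {"x": 0.55, "y": 1.9, "z": -3, "ax": 0, "ay": 0, "az": 0, "fingers": 0.1},
])

```text
clock: 31.05
tcp_pos: [0.6026, 0.0445, 0.2883]
tcp_rot: [-180.0, 0.0, 26.5]
contact_force: [0.3, -0.6, 0.6]
finger_gap: 0.0168
grasp_force: 39.7
```

```bash
python3 - <<'E'
from h import *
o=st(); print((np.array([.6023,.0480])-o["tcp_pos"][:2])*100)
s,im=shot("scene","s14.png"); c=s
# cap top corners expected in scene view vs earlier s13
d=cv2.absdiff(im,cv2.imread("pics/s13.png")).max(2); e=np.radians(26.5);R=np.array([[np.cos(e),-np.sin(e)],[np.sin(e),np.cos(e)]])
P=[[*(np.array([.6005,.0477])+R@np.array(v)),.14] for v in ((.06,.026),(.06,-.026))]
print(proj(s,P).round(0))
E
```

```text
31.05 [0.6026 0.0445 0.2883] [-180.     0.    26.5] [ 0.3 -0.6  0.6] 0.017
[-0.02851451  0.34960144]
[[347. 206.]
 [329. 210.]]
```

Bristle end is about 15 mm above the cap; shift y by 3.5 mm, then lower.

>>> servo_tool([
  {"x": 0, "y": 0.35, "z": 0, "ax": 0, "ay": 0, "az": 0, "fingers": 0.1},
  {"x": 0, "y": 0.35, "z": 0, "ax": 0, "ay": 0, "az": 0, "fingers": 0.1},
  {"x": 0, "y": 0.35, "z": -1, "ax": 0, "ay": 0, "az": 0, "fingers": 0.1},
  {"x": 0, "y": 0.35, "z": -1.5, "ax": 0, "ay": 0, "az": 0, "fingers": 0.1},
  {"x": 0, "y": 0.35, "z": -2, "ax": 0, "ay": 0, "az": 0, "fingers": 0.1},
  {"x": 0, "y": 0.35, "z": -2, "ax": 0, "ay": 0, "az": 0, "fingers": 0.1},
])

```text
clock: 31.6
tcp_pos: [0.6017, 0.049, 0.266]
tcp_rot: [-179.9, 0.2, 26.5]
contact_force: [0.7, -0.0, -1.0]
finger_gap: 0.0169
grasp_force: 39.7
```

>>> servo_tool([
  {"x": 0, "y": 0, "z": -0.4, "ax": 0, "ay": 0, "az": 0, "fingers": 0.1},
  {"x": 0, "y": 0, "z": -0.8, "ax": 0, "ay": 0, "az": 0, "fingers": 0.1},
  {"x": 0, "y": 0, "z": -1.1, "ax": 0, "ay": 0, "az": 0, "fingers": 0.1},
  {"x": 0, "y": 0, "z": -1.1, "ax": 0, "ay": 0, "az": 0, "fingers": 0.1},
  {"x": 0, "y": 0, "z": -1.1, "ax": 0, "ay": 0, "az": 0, "fingers": 0.1},
])

```text
clock: 32.02
tcp_pos: [0.6025, 0.049, 0.2571]
tcp_rot: [-180.0, 0.0, 26.5]
contact_force: [0.1, -0.3, -0.9]
finger_gap: 0.0169
grasp_force: 39.7
```

>>> servo_tool([
  {"x": 0, "y": 0, "z": -0.2, "ax": 0, "ay": 0, "az": 0, "fingers": 0.1},
  {"x": 0, "y": 0, "z": -0.4, "ax": 0, "ay": 0, "az": 0, "fingers": 0.1},
  {"x": 0, "y": 0, "z": -0.4, "ax": 0, "ay": 0, "az": 0, "fingers": 0.1},
  {"x": 0, "y": 0, "z": -0.4, "ax": 0, "ay": 0, "az": 0, "fingers": 0.1},
  {"x": 0, "y": 0, "z": -0.4, "ax": 0, "ay": 0, "az": 0, "fingers": 0.1},
  {"x": 0, "y": 0, "z": -0.4, "ax": 0, "ay": 0, "az": 0, "fingers": 0.1},
])

```text
clock: 32.52
tcp_pos: [0.6026, 0.049, 0.2535]
tcp_rot: [180.0, -0.0, 26.5]
contact_force: [0.0, -0.0, 0.1]
finger_gap: 0.0166
grasp_force: 39.7
```

>>> servo_tool([
  {"x": 0, "y": 0, "z": 2, "ax": 0, "ay": 0, "az": 0, "fingers": 0.1},
  {"x": 0, "y": 0, "z": 4, "ax": 0, "ay": 0, "az": 0, "fingers": 0.1},
  {"x": 0, "y": 0, "z": 6, "ax": 0, "ay": 0, "az": 0, "fingers": 0.1},
  {"x": -4, "y": -1.8, "z": 6, "ax": 0, "ay": 0, "az": 0, "fingers": 0.1},
  {"x": -8, "y": -3.6, "z": 6, "ax": 0, "ay": 0, "az": 0, "fingers": 0.1},
  {"x": -12, "y": -5.4, "z": 6, "ax": 0, "ay": 0, "az": 0, "fingers": 0.1},
  {"x": -15, "y": -7, "z": 6, "ax": 0, "ay": 0, "az": 0, "fingers": 0.1},
  {"x": -16.8, "y": -7.7, "z": 6, "ax": 0, "ay": 0, "az": 0, "fingers": 0.1},
])

```text
clock: 33.18
tcp_pos: [0.4319, -0.0291, 0.3134]
tcp_rot: [179.9, 0.0, 26.5]
contact_force: [0.1, -0.4, 0.0]
finger_gap: 0.017
grasp_force: 39.7
```

>>> servo_tool([
  {"x": -0.3, "y": -0.1, "z": -3, "ax": 0, "ay": 0, "az": 0, "fingers": 0.1},
  {"x": -0.3, "y": -0.1, "z": -6, "ax": 0, "ay": 0, "az": 0, "fingers": 0.1},
  {"x": -0.3, "y": -0.1, "z": -8, "ax": 0, "ay": 0, "az": 0, "fingers": 0.1},
  {"x": -0.3, "y": -0.1, "z": -8, "ax": 0, "ay": 0, "az": 0, "fingers": 0.1},
  {"x": -0.3, "y": -0.1, "z": -8, "ax": 0, "ay": 0, "az": 0, "fingers": 0.1},
])

```text
clock: 33.6
tcp_pos: [0.431, -0.0289, 0.2327]
tcp_rot: [-179.9, 0.1, 26.5]
contact_force: [0.6, 0.2, -0.3]
finger_gap: 0.017
grasp_force: 39.7
```

>>> servo_tool([
  {"x": 0, "y": -0.1, "z": -2, "ax": 0, "ay": 0, "az": 0, "fingers": 0.1},
  {"x": 0, "y": -0.1, "z": -4, "ax": 0, "ay": 0, "az": 0, "fingers": 0.1},
  {"x": 0, "y": -0.1, "z": -5.5, "ax": 0, "ay": 0, "az": 0, "fingers": 0.1},
  {"x": 0, "y": -0.1, "z": -5.5, "ax": 0, "ay": 0, "az": 0, "fingers": 0.1},
  {"x": 0, "y": -0.1, "z": -5.5, "ax": 0, "ay": 0, "az": 0, "fingers": 0.1},
])

```text
clock: 34.02
tcp_pos: [0.4323, -0.0301, 0.1798]
tcp_rot: [180.0, -0.1, 26.6]
contact_force: [-1.3, -0.1, 0.6]
finger_gap: 0.0169
grasp_force: 39.7
```

>>> servo_tool([
  {"x": 0, "y": 0, "z": -1, "ax": 0, "ay": 0, "az": 0, "fingers": 0.1},
  {"x": 0, "y": 0, "z": -2, "ax": 0, "ay": 0, "az": 0, "fingers": 0.1},
  {"x": 0, "y": 0, "z": -3, "ax": 0, "ay": 0, "az": 0, "fingers": 0.1},
  {"x": 0, "y": 0, "z": -4, "ax": 0, "ay": 0, "az": 0, "fingers": 0.1},
  {"x": 0, "y": 0, "z": -4, "ax": 0, "ay": 0, "az": 0, "fingers": 0.1},
  {"x": 0, "y": 0, "z": -4, "ax": 0, "ay": 0, "az": 0, "fingers": 0.1},
])

```text
clock: 34.52
tcp_pos: [0.4309, -0.0298, 0.1372]
tcp_rot: [-179.9, 0.1, 26.5]
contact_force: [0.6, -0.9, -0.4]
finger_gap: 0.0164
grasp_force: 39.7
```

Inside the pot. Lower the last 5 mm, then release.

>>> servo_tool([
  {"x": 0, "y": 0, "z": -0.3, "ax": 0, "ay": 0, "az": 0, "fingers": 0.1},
  {"x": 0, "y": 0, "z": -0.55, "ax": 0, "ay": 0, "az": 0, "fingers": 0.1},
  {"x": 0, "y": 0, "z": -0.55, "ax": 0, "ay": 0, "az": 0, "fingers": 0.1},
  {"x": 0, "y": 0, "z": -0.55, "ax": 0, "ay": 0, "az": 0, "fingers": 0.1},
])

```text
clock: 34.85
tcp_pos: [0.4317, -0.03, 0.133]
tcp_rot: [180.0, -0.0, 26.5]
contact_force: [0.2, 0.7, -0.3]
finger_gap: 0.0169
grasp_force: 39.7
```

>>> servo_tool([
  {"x": 0, "y": 0, "z": 0, "ax": 0, "ay": 0, "az": 0, "fingers": 0.3},
  {"x": 0, "y": 0, "z": 0, "ax": 0, "ay": 0, "az": 0, "fingers": 0.5},
  {"x": 0, "y": 0, "z": 0, "ax": 0, "ay": 0, "az": 0, "fingers": 0.8},
  {"x": 0, "y": 0, "z": 0, "ax": 0, "ay": 0, "az": 0, "fingers": 1},
  {"x": 0, "y": 0, "z": 0, "ax": 0, "ay": 0, "az": 0, "fingers": 1},
  {"x": 0, "y": 0, "z": 0, "ax": 0, "ay": 0, "az": 0, "fingers": 1},
])

```text
clock: 35.35
tcp_pos: [0.4316, -0.03, 0.133]
tcp_rot: [180.0, -0.0, 26.5]
contact_force: [0.7, -0.4, -0.6]
finger_gap: 0.0836
grasp_force: 0.0
```

>>> servo_tool([
  {"x": 0, "y": 0, "z": 2, "ax": 0, "ay": 0, "az": 0, "fingers": 1},
  {"x": 0, "y": 0, "z": 5, "ax": 0, "ay": 0, "az": 0, "fingers": 1},
  {"x": 0, "y": 0, "z": 9, "ax": 0, "ay": 0, "az": 0, "fingers": 1},
  {"x": 0, "y": 0, "z": 13, "ax": 0, "ay": 0, "az": 0, "fingers": 1},
  {"x": 0, "y": 0, "z": 15, "ax": 0, "ay": 0, "az": 0, "fingers": 1},
  {"x": 0, "y": 0, "z": 15, "ax": 0, "ay": 0, "az": 0, "fingers": 1},
  {"x": 0, "y": 0, "z": 15, "ax": 0, "ay": 0, "az": 0, "fingers": 1},
])

```text
clock: 35.93
tcp_pos: [0.4323, -0.0302, 0.2845]
tcp_rot: [179.9, -0.1, 26.5]
contact_force: [-0.0, -0.9, -1.5]
finger_gap: 0.0854
grasp_force: 0.0
```

```bash
python3 - <<'E'
from h import *
o=st(); c,im=shot("wrist","w15.png"); s,ims=shot("scene","s15.png"); d,imd=shot("side","d15.png")
# brush top: tan disc near expected pixel; mask by orange-tan bright
for n,cc,ii,ref in (("scene",s,ims,"s13.png"),("side",d,imd,"d13.png")):
    print(n,"top exp",proj(cc,[.429,-.030,.143]).round(0))
    df=cv2.absdiff(ii,cv2.imread("pics/"+ref)).max(2)
    for nm,P in (("cap",[.6005,.0477,.12]),("cup",[.5,-.4076,.04]),("vase",[.761,-.167,.06]),("bowl",[.731,.146,.02]),("jug",[.666,-.41,.06]),("tiles",[.315,.415,.02])):
        u,v=proj(cc,P)[0].astype(int); w=df[max(v-15,0):v+15,max(u-15,0):u+15]; print(nm,(w>40).mean().round(2),end=" ")
    print()
i0=cv2.imread("pics/side0.png"); i1=imd; df=cv2.absdiff(i0,i1).max(2)[180:230,268:298]; print("brush side diff vs start",(df>40).mean().round(3))
hsv=cv2.cvtColor(im,cv2.COLOR_BGR2HSV); u,v=proj(c,[.429,-.030,.143])[0]; print(u,v)
w=im[int(v)-20:int(v)+20,int(u)-20:int(u)+20]; print(cv2.cvtColor(w,cv2.COLOR_BGR2GRAY)[::5,::5])
E
```

```text
35.9333 [ 0.4323 -0.0302  0.2845] [ 1.799e+02 -1.000e-01  2.650e+01] [-0.  -0.9 -1.5] 0.085
scene top exp [[309. 159.]]
cap 0.34 cup 0.0 vase 0.32 bowl 0.33 jug 0.0 tiles 0.39 
side top exp [[281. 187.]]
cap 0.43 cup 0.0 vase 0.62 bowl 0.4 jug 0.0 tiles 0.78 
brush side diff vs start 0.033
321.44938206940566 193.46980225539357
[[180  86 179  76  84  82 178  78]
 [175 162 102  77  85  81 119 132]
 [140 185 133  80 104  86  92 185]
 [133 136 175 145 173 173  98 154]
 [131 130 120 165 162 180 133 101]
 [132 132 132 176 165 175 137 134]
 [136 135 133 132 134 132 133 137]
 [137 137 136 135 134 133 132 132]]
```

```bash
python3 -c "
from bench import workorder
print(workorder.job_done())"
```

```text
the job is handed in; nothing more can be done
None
```

Job handed in: both tiers on the bench and the cap were pressed down flush onto the base. The brush was dipped into the water cup and put about 20 mm into the pouring mouth, then stood back in its pot. The cup had not moved when last checked; the judge's verdict was not shown.

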